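Put washed phones away to dry

TASK

Slide every opened phone upward out of the draining rack by its top edge and lower it, without dropping it, on its long edge fully down into a free slot of the drying box, one phone to a slot; the phone already in the box stays in. Lay the desiccant cartridge flat in its wide bay of the same box, in any order with the phones. Then swing the sprung lid shut and press its front edge until the tab snaps behind the front rim and the lid stays down, leaving the other things on the bench alone.

Things in the scene. Friction and masses are not known exactly. Their poses are not given: they have to be found in the camera images.
- dry_box: Drying box, fixed: grey, open on top, black comb ribs inside; rim 84 mm high. Origin on its underside. Outer faces: front (to the robot) x = -95.5, rear +81.5, sides y = -139 and +139 mm. Five phone slots side by side along y, a wider cartridge bay at +y. The ribs that form them stand only at the two ends (|x| 61.5 to 77.5 mm), have 45-degree roofs peaking at 53 mm, and leave the middle free for fingers.
- bay (a point): centre of the bay's floor, 24 mm above the bench, at x = 0, y = 89 mm in the box. The bay is 50 mm wide (y) and 155 mm long (x); the cartridge lies in it, length along the box's x, with 26 mm clear on each side. Axes are the box's.
- dry_lid (a joint): angle (rad) of the box's clear, grey-edged lid, hinged on top of the rear wall: 0 shut; starts at 1.65 to 1.78. Sprung: let go part-way it swings open again (past 1.5). As it shuts, a 38 mm wide tab under the middle of its free edge goes down inside the front wall and snaps behind a sprung catch: press down there firmly (about 10 N, never over 40). Snapped in, it stays under 0.02.
- lid_hinge (a point): middle of the lid's hinge line, 86 mm above the bench, at x = +79.5 mm in the box; axes are the box's (y along the hinge).
- lid_edge (a point): middle of the lid's free edge, half-way through its 4 mm thickness, 176.5 mm from the hinge line; the lid is 278 mm wide. x points from free edge to hinge, z out of the lid's outer face (up when shut).
- drain_rack: draining rack, fixed: aluminium tray with a slotted rail at each x end, 176 (x) by 168 (y) mm, rails 46 mm high, inner faces at x = -64 and +64 mm, tray floor 4 mm up. Origin centre of underside. Four slots 11 mm wide at y = -60, -20, 20, 60 mm; a phone stands in one on its long edge, along x, and can only slide straight up (42 mm). Between the rails, 32 mm is free between phones.
- cartridge_mid (a point): centre of the desiccant cartridge, a perforated square aluminium tin 140 mm long (its x) by 40 by 40 mm, 0.18 to 0.35 kg; lies on the bench at the left, any of its four long sides may be up. Centre 44 mm above the bench when it is down in the bay.
- slot_1 (a point): centre of the floor of phone slot 1 of the drying box, 4 mm above the bench, at y = -105 mm in the box; slot 15 mm wide, 155 mm long, neighbours 36 mm apart. Its axes are the box's.
- slot_2 (a point): centre of the floor of phone slot 2 of the drying box, 4 mm above the bench, at y = -69 mm in the box; slot 15 mm wide, 155 mm long, neighbours 36 mm apart. Its axes are the box's.
- slot_3 (a point): centre of the floor of phone slot 3 of the drying box, 4 mm above the bench, at y = -33 mm in the box; slot 15 mm wide, 155 mm long, neighbours 36 mm apart. Its axes are the box's.
- slot_4 (a point): centre of the floor of phone slot 4 of the drying box, 4 mm above the bench, at y = 3 mm in the box; slot 15 mm wide, 155 mm long, neighbours 36 mm apart. Its axes are the box's.
- slot_5 (a point): centre of the floor of phone slot 5 of the drying box, 4 mm above the bench, at y = 39 mm in the box; slot 15 mm wide, 155 mm long, neighbours 36 mm apart. Its axes are the box's.
- phone_1_mid (a point): centre of an opened phone chassis 145 mm long (x) by 72 mm (y, vertical as it stands) by 8 mm thick (z, horizontal as it stands), 0.12 kg; may stand in the draining rack at the start (None if absent). Hold it across the thickness at the middle of its top edge, pads 10 mm or more over the edge (the open side touches only with its 4 mm rim). Centre 40 mm up when it stands in the rack or fully down in a box slot.
- phone_2_mid (a point): centre of an opened phone chassis 145 mm long (x) by 72 mm (y, vertical as it stands) by 8 mm thick (z, horizontal as it stands), 0.12 kg; may stand in the draining rack at the start (None if absent). Hold it across the thickness at the middle of its top edge, pads 10 mm or more over the edge (the open side touches only with its 4 mm rim). Centre 40 mm up when it stands in the rack or fully down in a box slot.
- phone_3_mid (a point): centre of an opened phone chassis 145 mm long (x) by 72 mm (y, vertical as it stands) by 8 mm thick (z, horizontal as it stands), 0.12 kg; may stand in the draining rack at the start (None if absent). Hold it across the thickness at the middle of its top edge, pads 10 mm or more over the edge (the open side touches only with its 4 mm rim). Centre 40 mm up when it stands in the rack or fully down in a box slot.
- phone_4_mid (a point): centre of an opened phone chassis 145 mm long (x) by 72 mm (y, vertical as it stands) by 8 mm thick (z, horizontal as it stands), 0.12 kg; may stand in the draining rack at the start (None if absent). Hold it across the thickness at the middle of its top edge, pads 10 mm or more over the edge (the open side touches only with its 4 mm rim). Centre 40 mm up when it stands in the rack or fully down in a box slot.
- phone_5_mid (a point): centre of an opened phone chassis 145 mm long (x) by 72 mm (y, vertical as it stands) by 8 mm thick (z, horizontal as it stands), 0.12 kg; may stand in a slot of the drying box already at the start (None if absent). Hold it across the thickness at the middle of its top edge, pads 10 mm or more over the edge (the open side touches only with its 4 mm rim). Centre 40 mm up when it stands in the rack or fully down in a box slot.
- phone_6_mid (a point): centre of an opened phone chassis 145 mm long (x) by 72 mm (y, vertical as it stands) by 8 mm thick (z, horizontal as it stands), 0.12 kg; may stand in a slot of the drying box already at the start (None if absent). Hold it across the thickness at the middle of its top edge, pads 10 mm or more over the edge (the open side touches only with its 4 mm rim). Centre 40 mm up when it stands in the rack or fully down in a box slot.
- white_box: slim white enclosure 153x76x28 mm, lying; bystander, to be left alone; origin centre of its underside.
- cutters: red-handled side cutters, 123x46x12 mm, lying; bystander, to be left alone; origin centre of its underside.
- tape_roll: roll of brown tape, 86 mm across, 12 mm high; bystander, to be left alone; origin centre of its underside.
- air_blower: green rubber blower bulb, 54x130x52 mm, lying; bystander, to be left alone; origin centre of its underside.
- grease_tube: yellow tube, 46x136x27 mm, lying; bystander, to be left alone; origin centre of its underside.

How it is judged:
On the way:
1. all phones stand fully down in box slots and the cartridge lies in its bay, the lid still open (x of phone_1_mid in the frame of dry_box between -0.012 and 0.012 m and y of phone_1_mid in the frame of dry_box between -0.115 and 0.049 m and z of phone_1_mid in the frame of dry_box between 0.03 and 0.047 m and angle between phone_1_mid's own z axis and vertical between 1.32 and 1.82 rad and x of phone_2_mid in the frame of dry_box between -0.012 and 0.012 m and y of phone_2_mid in the frame of dry_box between -0.115 and 0.049 m and z of phone_2_mid in the frame of dry_box between 0.03 and 0.047 m and angle between phone_2_mid's own z axis and vertical between 1.32 and 1.82 rad and x of phone_3_mid in the frame of dry_box between -0.012 and 0.012 m and y of phone_3_mid in the frame of dry_box between -0.115 and 0.049 m and z of phone_3_mid in the frame of dry_box between 0.03 and 0.047 m and angle between phone_3_mid's own z axis and vertical between 1.32 and 1.82 rad and x of phone_4_mid in the frame of dry_box between -0.012 and 0.012 m and y of phone_4_mid in the frame of dry_box between -0.115 and 0.049 m and z of phone_4_mid in the frame of dry_box between 0.03 and 0.047 m and angle between phone_4_mid's own z axis and vertical between 1.32 and 1.82 rad and x of phone_5_mid in the frame of dry_box between -0.012 and 0.012 m and y of phone_5_mid in the frame of dry_box between -0.115 and 0.049 m and z of phone_5_mid in the frame of dry_box between 0.03 and 0.047 m and angle between phone_5_mid's own z axis and vertical between 1.32 and 1.82 rad and x of phone_6_mid in the frame of dry_box between -0.012 and 0.012 m and y of phone_6_mid in the frame of dry_box between -0.115 and 0.049 m and z of phone_6_mid in the frame of dry_box between 0.03 and 0.047 m and angle between phone_6_mid's own z axis and vertical between 1.32 and 1.82 rad and x of cartridge_mid in the frame of dry_box between -0.015 and 0.015 m and y of cartridge_mid in the frame of dry_box between 0.079 and 0.099 m and z of cartridge_mid in the frame of dry_box between 0.038 and 0.05 m and angle between cartridge_mid's own x axis and vertical between 1.45 and 1.69 rad and value of joint dry_lid above 0.5 rad), for 0.2 s.
At the end, for the whole second after the job is handed in: each phone on its long edge in a box slot (centre within 12 mm of mid-slot along it, 30 to 47 mm up, upright within 0.25 rad); cartridge flat in its bay (15 mm along, 10 mm across, centre 38 to 50 mm up, level within 0.12 rad); lid snapped shut (under 0.03 rad) (x of phone_1_mid in the frame of dry_box between -0.012 and 0.012 m and y of phone_1_mid in the frame of dry_box between -0.115 and 0.049 m and z of phone_1_mid in the frame of dry_box between 0.03 and 0.047 m and angle between phone_1_mid's own z axis and vertical between 1.32 and 1.82 rad and x of phone_2_mid in the frame of dry_box between -0.012 and 0.012 m and y of phone_2_mid in the frame of dry_box between -0.115 and 0.049 m and z of phone_2_mid in the frame of dry_box between 0.03 and 0.047 m and angle between phone_2_mid's own z axis and vertical between 1.32 and 1.82 rad and x of phone_3_mid in the frame of dry_box between -0.012 and 0.012 m and y of phone_3_mid in the frame of dry_box between -0.115 and 0.049 m and z of phone_3_mid in the frame of dry_box between 0.03 and 0.047 m and angle between phone_3_mid's own z axis and vertical between 1.32 and 1.82 rad and x of phone_4_mid in the frame of dry_box between -0.012 and 0.012 m and y of phone_4_mid in the frame of dry_box between -0.115 and 0.049 m and z of phone_4_mid in the frame of dry_box between 0.03 and 0.047 m and angle between phone_4_mid's own z axis and vertical between 1.32 and 1.82 rad and x of phone_5_mid in the frame of dry_box between -0.012 and 0.012 m and y of phone_5_mid in the frame of dry_box between -0.115 and 0.049 m and z of phone_5_mid in the frame of dry_box between 0.03 and 0.047 m and angle between phone_5_mid's own z axis and vertical between 1.32 and 1.82 rad and x of phone_6_mid in the frame of dry_box between -0.012 and 0.012 m and y of phone_6_mid in the frame of dry_box between -0.115 and 0.049 m and z of phone_6_mid in the frame of dry_box between 0.03 and 0.047 m and angle between phone_6_mid's own z axis and vertical between 1.32 and 1.82 rad and x of cartridge_mid in the frame of dry_box between -0.015 and 0.015 m and y of cartridge_mid in the frame of dry_box between 0.079 and 0.099 m and z of cartridge_mid in the frame of dry_box between 0.038 and 0.05 m and angle between cartridge_mid's own x axis and vertical between 1.45 and 1.69 rad and value of joint dry_lid below 0.03 rad); the robot touches nothing.
It fails at once if a phone is dropped (moves faster than 0.9 m/s) (linear speed of any of phone_1, phone_2, phone_3, phone_4, phone_5, phone_6 above 0.9 m/s).
It fails at once if a bystander is pushed more than 30 mm (distance of any of white_box, cutters, tape_roll, air_blower, grease_tube from where it was at the start of the episode above 0.03 m).
Of phone_1, phone_2, phone_3, phone_4 only 3 to 4 are there at a start; the rules pass over those that are not, and their reading is None.
Of phone_5, phone_6 only 1 to 1 are there at a start; the rules pass over those that are not, and their reading is None.
At some moment in a run one of cartridge may be knocked a few centimetres aside while the robot is not near it.
It also fails if it takes over 210 s, if anything falls off the work surface, if the arm or the gripper's body presses on something with over 40 N, if the wrist force passes 120 N, or if a joint passes its speed limit or range.

ROBOT

A 6-joint arm with a two-finger parallel gripper is mounted at the origin on a cart in front of the work surface, level with it; the furniture and walls round the work are solid. World frame = base frame: x ahead of the robot, y to its left, z up, the work surface at z = 0. Lengths are in m, angles in rad, forces in N, time in s.
With the tool pointing down it reaches from about 0.275 to 0.975 m from the base axis. Payload 8.4 kg.
Tool frame: the origin (TCP) lies midway between the tips of the shut fingers; the grasp point (between the pads) lies 19 mm behind it; z points along the fingers, y is the line along which they close (so a half turn about z gives the same grasp; the last joint's range is limited). The gripper opens to 92 mm and grips with 3 to 60 N. Pads are 20 mm wide; open, the fingers measure 128 mm over their backs; the gripper's body (75 mm by 189 mm) begins 69 mm behind the grasp point.
Start: joints at [1.219, 0.353, 1.633, -0, 1.155, -0.002], TCP at [0.214, 0.587, 0.215] pointing down, gripper open.
Joint ranges: [-2.63, 2.63], [-0.92, 2.1], [0.06, 2.66], [-1.3, 4.44], [0, 2.69], [-3.02, 3.02]. Speed limits (rad/s): [2.22, 2.22, 2.79, 3.14, 3.14, 3.14].

INTERFACE

Orientations are given as a unit quaternion [x, y, z, w].
In Python, from rig import manip gives the robot as it stands.
- The arm moves only by the shell command python3 -m pendant 'ROWS'. ROWS is JSON, a list of rows, each an object with "dr": the turn, a rotation vector about the tool's x, y, z normalised to -1 to 1, where 1 is pi rad, a list of three; "travel": the shift along the tool's x, y, z normalised to -1 to 1, where 1 is 500 mm, a list of three; "grip": the opening, from 0 (shut) to 1 (fully open). A call has 1 to 5 rows; each row is the pose to reach, as a shift and turn from the pose commanded when the call began, along the tool's axes at that moment, turning the shorter way round; what a row does not reach only later rows make up. A row lasts 1/10 s, in which the tool goes at most 50 mm and 8.59 degrees, less where a joint would pass 70% of its speed; a pose out of reach is approached as far as the arm can. A call with a number of a shift or a turn outside -1 to 1 is refused whole. A call with a gripper value outside its range is refused whole. The fingers move at their own pace and stop on an object; the grip force is fixed at half the most. Time passes only in rows, so rows that repeat a pose let the fingers close. It gives the time, the measured TCP pose, the force, the opening and the grip force at its end, in the units of the state.
- manip.read_state(): the state, without advancing time (a new reading comes with each control period).
- manip.capture(name): name is "scene" or "top" or "wrist"; returns a dict with "color" (480x640x3 uint8, blue, green, red), "camera_matrix" (3x3 intrinsics, pixels), "world_to_cam" (4x4, takes a point from world to camera coordinates). Camera axes: x right, y up, looking along -z (the intrinsics and any distortion apply to the point x, -y, -z); pixel columns grow to the right and rows downward; lengths in m; the calibration is good to about 2 mm. A picture is of the moment at which its call begins. There is no depth.
- manip.job_done(): hands the job in; it is judged then, once.
The state is a dict: "time_s": time; "joints": joint angles; "qd": joint speeds; "joint_torque": joint torques, N m; "ee_pos": TCP position; "eef_rot": TCP orientation; "wrist_force": force on the tool from outside, world axes, zero at the start; "ft_torque": the same for the moment, N m; "opening": finger opening in m; "finger_force": force on a finger pad.
Only numpy, scipy, OpenCV 4.12 (cv2) and the standard library are available. Lean on these libraries where they do the work, as an engineer would, in place of code of your own. Each camera call takes 0.05 s, during which the arm holds its last target. There are 200 camera calls.

## Working session

There is one attempt and no reset: what is moved stays moved. The work goes in short steps, Python scripts to look and compute and a shell command to move; the robot and the scene stay as the last step left them, time stands still between calls to the robot, and variables do not carry over. Pictures are saved under pics/ and viewed, at most 19 in all, crops included, and the job is handed in when it is done.

```bash
ls; mkdir -p pics; python3 - <<'E'
from rig import manip
import cv2,numpy as np
s=manip.read_state()
print(s)
for n in ("scene","top"):
    c=manip.capture(n); cv2.imwrite(f"pics/{n}0.png",c["color"]); print(n,c["camera_matrix"],c["world_to_cam"], [k for k in c])
E
```

```text
pics
{'time_s': 0.0, 'joints': array([ 1.21861691e+00,  3.53633916e-01,  1.63413473e+00, -1.86595908e-05,
        1.15520260e+00, -2.39536019e-03]), 'qd': array([ 0.00125851, -0.00031915, -0.000552  , -0.00034469,  0.00020179,
        0.00149099]), 'joint_torque': array([ 1.46581457e-03, -5.93852627e+01, -3.34202957e+01,  6.97617698e-02,
        2.35085998e-02, -1.07162557e-04]), 'ee_pos': array([0.21401506, 0.5866842 , 0.21387233]), 'eef_rot': array([ 1.73998056e-01,  9.84745755e-01, -6.79996824e-04, -1.13165097e-04]), 'wrist_force': array([0.22476735, 0.4791989 , 0.15937374]), 'ft_torque': array([ 0.05810329, -0.00448644,  0.0001473 ]), 'finger_force': 0.0, 'opening': 0.09163725056171924}
scene [[605.19074122   0.         326.48400221]
 [  0.         605.19074122 232.92576525]
 [  0.           0.           1.        ]] [[ 0.50976487 -0.86031084 -0.00224462 -0.25999276]
 [ 0.49378962  0.29044946  0.81964072 -0.33834839]
 [-0.70449385 -0.41893242  0.5728735  -1.23758108]
 [ 0.          0.          0.          1.        ]] ['color', 'camera_matrix', 'world_to_cam']
top [[448.41774923   0.         324.69443922]
 [  0.         448.41774923 241.83030615]
 [  0.           0.           1.        ]] [[-0.02185762 -0.99971761  0.00932466  0.04412782]
 [ 0.98510606 -0.01994518  0.17078711 -0.5575588 ]
 [-0.1705529   0.01291878  0.98526383 -1.06312341]
 [ 0.          0.          0.          1.        ]] ['color', 'camera_matrix', 'world_to_cam']
```

View pics/scene0.png

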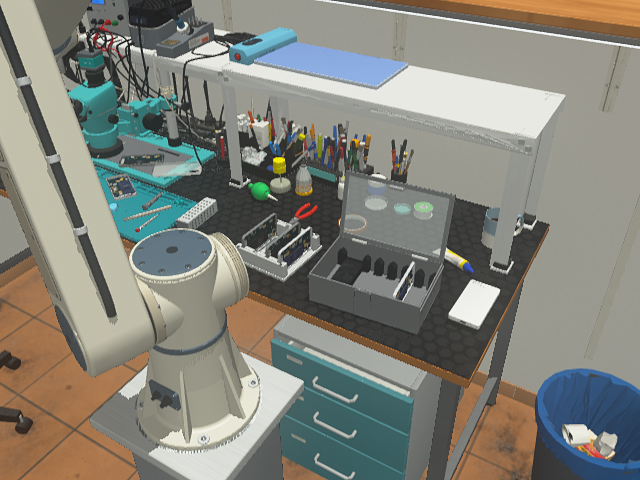

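View pics/top0.png

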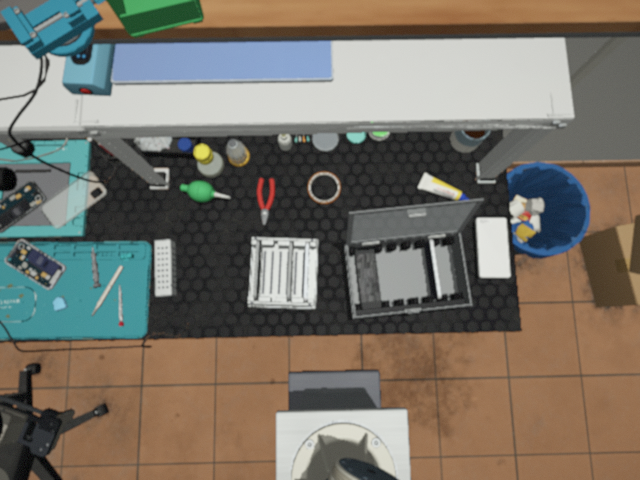

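Top: cartridge about (165,267), rack (250–318, 237–308), box (345–470, 240–316) with the lid open. The grey phone already in the box is near (443,268). Next I'll enlarge the rack and box.

```bash
cat > h.py <<'E'
from rig import manip
import cv2,numpy as np
from scipy.spatial.transform import Rotation as R
def ray(c,uv,z):
    K,T=c["camera_matrix"],c["world_to_cam"]
    p=np.linalg.inv(K)@[uv[0],uv[1],1]; d=T[:3,:3].T@(p*[1,-1,-1]); o=-T[:3,:3].T@T[:3,3]
    return o+d*(z-o[2])/d[2]
def proj(c,P):
    K,T=c["camera_matrix"],c["world_to_cam"]
    q=(T[:3,:3]@np.asarray(P,float)+T[:3,3])*[1,-1,-1]; q=K@q; return q[:2]/q[2]
def move(target,yaw=None):
    """travel / dr for one row (tool axes, units) to reach TCP target pointing down with tool-x yaw"""
    s=manip.read_state(); r=R.from_quat(s["eef_rot"])
    t=r.inv().apply(np.array(target)-s["ee_pos"])/.5
    d=np.zeros(3)
    if yaw is not None: d=(r.inv()*R.from_matrix(np.array([[np.cos(yaw),np.sin(yaw),0],[np.sin(yaw),-np.cos(yaw),0],[0,0,-1]]).T)).as_rotvec()/np.pi
    return np.round(t,4),np.round(d,4)
E
python3 - <<'E'
from h import *
t=cv2.imread("pics/top0.png"); s=cv2.imread("pics/scene0.png")
a=cv2.resize(t[195:320,240:480],None,fx=3.3,fy=3.3,interpolation=cv2.INTER_CUBIC)
b=cv2.resize(s[165:335,235:465],None,fx=3.47,fy=3.47,interpolation=cv2.INTER_CUBIC)
cv2.imwrite("pics/topc.png",a);cv2.imwrite("pics/scenec.png",b); print(a.shape,b.shape)
c=manip.capture("top")
print(proj(c,[.214,.587,.215]), ray(c,(345,470),0))
E
```

```text
(412, 792, 3) (590, 798, 3)
[ 46.85323041 405.73674961] [ 0.01538225 -0.00447216  0.        ]
```

View pics/topc.png

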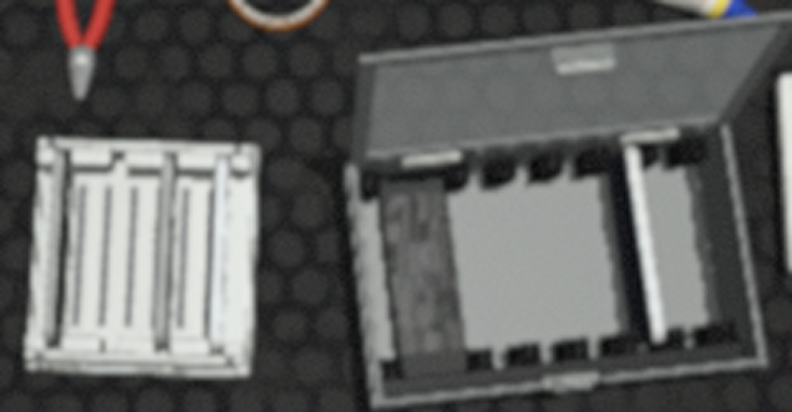

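View pics/scenec.png

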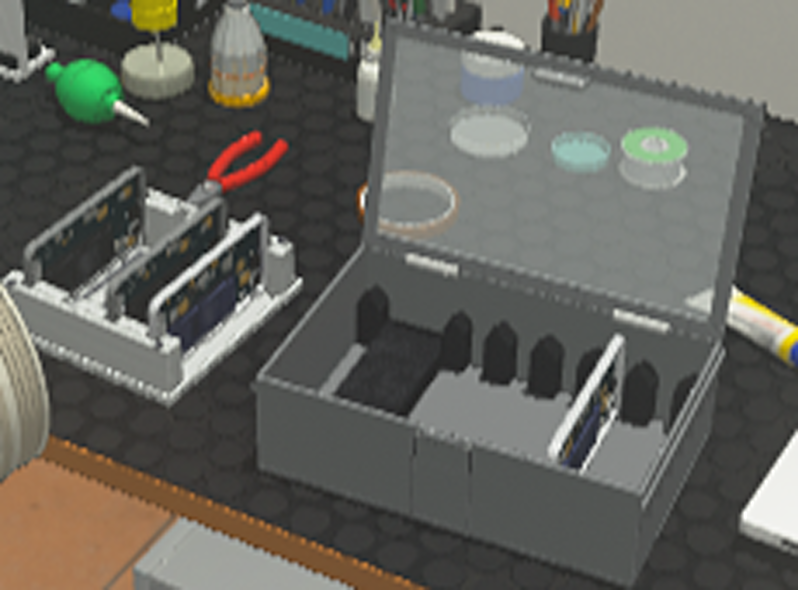

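Three phones stand in the rack, in slots +60, −20 and −60. One is in the box towards its right end. Now computing the poses.

```bash
python3 - <<'E'
from h import *
c=manip.capture("top"); f=lambda u,v,z:ray(c,(240+u/3.3,195+v/3.3),z)
np.set_printoptions(precision=4,suppress=True)
def rep(n,pts,z):
    P=np.array([f(*p,z)[:2] for p in pts]); print(n,P.tolist()); print(" sides",[round(np.linalg.norm(P[i]-P[(i+1)%4]),4) for i in range(4)],"mean",P.mean(0),
      "yaw",np.round(np.degrees([np.arctan2(*(P[0]-P[3])[::-1]),np.arctan2(*(P[1]-P[2])[::-1]),np.arctan2(*(P[0]-P[1])[::-1])-np.pi/2,np.arctan2(*(P[3]-P[2])[::-1])-np.pi/2]),2))
rep("box FLrim",[(350,165),(725,125),(766,367),(376,405)],.084)
rep("rack",[(38,138),(259,146),(248,377),(26,370)],.046)
print("rack phone tops", [f(*p,.076)[:2] for p in [(62,150),(50,345),(170,155),(160,348),(222,158),(212,348)]])
print("box phone top", [f(*p,.076)[:2] for p in [(631,145),(658,340)]])
# cartridge
g=cv2.cvtColor(c["color"],cv2.COLOR_BGR2HSV); m=((g[...,2]>130)&(g[...,1]<60)).astype(np.uint8); m[:, :150]=0;m[:,185:]=0;m[:225]=0;m[310:]=0
r=cv2.minAreaRect(max(cv2.findContours(m,0,2)[0],key=cv2.contourArea)); B=cv2.boxPoints(r); print(r,B.tolist(),[ray(c,b,.04)[:2] for b in B],ray(c,r[0],.04))
E
```

```text
box FLrim [[0.5433577134558658, -0.018109431056097594], [0.5673973112613535, -0.2929992293290867], [0.3919528624825968, -0.3093496444280621], [0.3713990808317768, -0.031310456856727883]]
 sides [np.float64(0.2759), np.float64(0.1762), np.float64(0.2788), np.float64(0.1725)] mean [ 0.4685 -0.1629] yaw [4.39 5.32 5.   4.23]
rack [[0.5749700355203262, 0.2137019045847419], [0.5655020948850068, 0.047631030492399896], [0.393754179800669, 0.05903998980083768], [0.4023421794537571, 0.22144314942970855]]
 sides [np.float64(0.1663), np.float64(0.1721), np.float64(0.1626), np.float64(0.1728)] mean [0.4841 0.1355] yaw [-2.57 -3.8  -3.26 -3.03]
rack phone tops [array([0.5601, 0.1916]), array([0.4187, 0.1997]), array([0.5548, 0.1128]), array([0.4149, 0.1212]), array([0.5518, 0.0748]), array([0.4141, 0.0841])]
box phone top [array([ 0.5554, -0.2253]), array([ 0.413 , -0.2358])]
((162.5, 267.0), (56.0, 17.0), 90.0) [[154.0, 239.0], [171.0, 239.0], [171.0, 295.0], [154.0, 295.0]] [array([0.5755, 0.4569]), array([0.5746, 0.4147]), array([0.4358, 0.4096]), array([0.4367, 0.4509])] [0.5049 0.433  0.04  ]
```

```bash
python3 - <<'E'
from h import *
print(move([.505,.433,.19],np.radians(181)))
E
```

```text
(array([-0.6521, -0.0897,  0.0484]), array([-3.000e-04, -1.000e-04, -1.169e-01]))
```

```bash
python3 -m pendant '[{"dr":[0,0,0],"travel":[-0.08,-0.01,0],"grip":1},{"dr":[0,0,0],"travel":[-0.17,-0.02,0],"grip":1},{"dr":[0,0,0],"travel":[-0.26,-0.04,0],"grip":1},{"dr":[0,0,0],"travel":[-0.35,-0.05,0],"grip":1}]'
python3 -m pendant '[{"dr":[0,0,-0.04],"travel":[-0.08,-0.01,0.01],"grip":1},{"dr":[0,0,-0.08],"travel":[-0.17,-0.02,0.03],"grip":1},{"dr":[0,0,-0.117],"travel":[-0.25,-0.03,0.048],"grip":1},{"dr":[0,0,-0.117],"travel":[-0.302,-0.04,0.048],"grip":1},{"dr":[0,0,-0.117],"travel":[-0.302,-0.04,0.048],"grip":1}]'
python3 - <<'E'
from h import *
print(manip.read_state()["ee_pos"])
c=manip.capture("wrist"); cv2.imwrite("pics/w1.png",c["color"]); print(c["camera_matrix"],c["world_to_cam"])
print([proj(c,[x,y,.04]) for x in(.435,.575) for y in (.413,.453)])
E
```

```text
time_s: 0.6
ee_pos: [0.371, 0.5024, 0.2145]
eef_rot: [0.174, 0.985, -0.0, -0.0]
wrist_force: [1.0, -0.1, 0.4]
opening: 0.092
finger_force: 0.0
time_s: 1.1
ee_pos: [0.5076, 0.431, 0.1898]
eef_rot: [-0.007, 1.0, -0.0, 0.0]
wrist_force: [-0.2, -0.0, 0.2]
opening: 0.0924
finger_force: 0.0
[0.50764347 0.43098444 0.18982626]
[[339.31006473   0.         315.7252057 ]
 [  0.         339.31006473 238.55455253]
 [  0.           0.           1.        ]] [[-0.01512611  0.99988333 -0.00212617 -0.42302415]
 [-0.97109964 -0.01519717 -0.23819013  0.52067205]
 [-0.23819465 -0.00153817  0.97121622 -0.24281891]
 [ 0.          0.          0.          1.        ]]
[array([297.29969815, 147.79927554]), array([341.32421155, 148.48645855]), array([296.99492116, 291.71516357]), array([336.72214752, 292.30934997])]
```

View pics/w1.png

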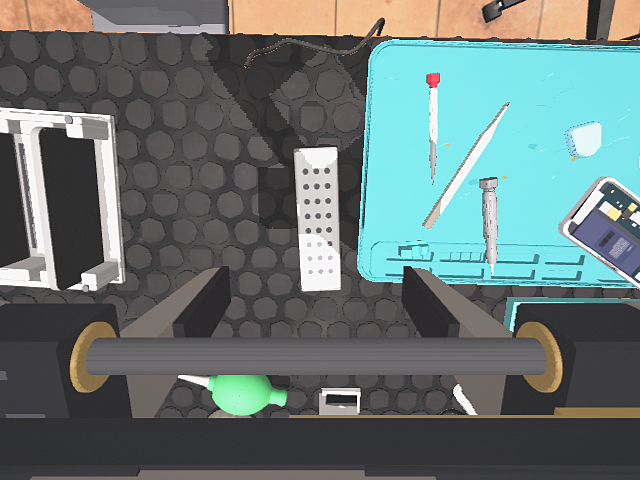

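The cartridge corners are at about (295,149), (338,147), (341,290) and (301,290), which agrees with the top view. The teal mat edge is close on its left side, so I'll go in with a narrower opening.

```bash
python3 - <<'E'
from h import *
c=manip.capture("wrist")
P=np.array([ray(c,p,.04)[:2] for p in [(295,149),(338,147),(341,290),(301,290)]]);print(P,P.mean(0)); d=(P[2]+P[3]-P[0]-P[1]);y=np.arctan2(d[1],d[0]);print(np.degrees(y),np.linalg.norm(d)/2)
print("mat",ray(c,(365,200),0))
print(move([*P.mean(0),.015],np.pi+y))
E
```

```text
[[0.43438974 0.41205477]
 [0.43202857 0.45111522]
 [0.57081259 0.45844752]
 [0.57146127 0.41822405]] [0.50217304 0.43496039]
2.8020699422258297 0.1380928830191011
mat [0.48484177 0.48387784 0.        ]
(array([0.0053, 0.0044, 0.3505]), array([-0.    , -0.0003, -0.0105]))
```

```bash
python3 -m pendant '[{"dr":[0,0,-0.01],"travel":[0.005,0.004,0.08],"grip":0.65},{"dr":[0,0,-0.01],"travel":[0.005,0.004,0.17],"grip":0.65},{"dr":[0,0,-0.01],"travel":[0.005,0.004,0.26],"grip":0.65},{"dr":[0,0,-0.01],"travel":[0.005,0.004,0.32],"grip":0.65},{"dr":[0,0,-0.01],"travel":[0.005,0.004,0.35],"grip":0.65}]'
python3 -m pendant '[{"dr":[0,0,0],"travel":[0,0,0],"grip":0.65},{"dr":[0,0,0],"travel":[0,0,0],"grip":0.2},{"dr":[0,0,0],"travel":[0,0,0],"grip":0.2},{"dr":[0,0,0],"travel":[0,0,0],"grip":0.2},{"dr":[0,0,0],"travel":[0,0,0],"grip":0.2}]'
python3 -m pendant '[{"dr":[0,0,0],"travel":[0,0,-0.03],"grip":0.2},{"dr":[0,0,0],"travel":[0,0,-0.1],"grip":0.2},{"dr":[0,0,0],"travel":[0,0,-0.18],"grip":0.2},{"dr":[0,0,0],"travel":[0,0,-0.26],"grip":0.2},{"dr":[0,0,0],"travel":[0,0,-0.35],"grip":0.2}]'
python3 - <<'E'
from h import *
s=manip.read_state(); print(s["ee_pos"])
b=np.array([.4755,-.1623]); a=np.radians(4.7)
t=b+.089*np.array([-np.sin(a),np.cos(a)]); print(t,move([*t,.20],np.pi+a))
E
```

```text
time_s: 1.7
ee_pos: [0.4998, 0.4349, 0.0128]
eef_rot: [-0.025, 1.0, -0.001, -0.002]
wrist_force: [0.0, 0.2, 0.7]
opening: 0.0602
finger_force: 0.0
time_s: 2.2
ee_pos: [0.5034, 0.4358, 0.0176]
eef_rot: [-0.025, 1.0, 0.001, 0.001]
wrist_force: [-1.3, -0.8, 7.6]
opening: 0.0398
finger_force: 30.0
time_s: 2.7
ee_pos: [0.5019, 0.4346, 0.1927]
eef_rot: [-0.024, 1.0, -0.0, -0.0]
wrist_force: [0.8, 0.6, -2.8]
opening: 0.04
finger_force: 30.0
[0.50193273 0.43461573 0.19273176]
[ 0.46820747 -0.07359927] (array([ 0.1172, -1.0119, -0.0143]), array([-0.0001, -0.0002, -0.0105]))
```

```bash
python3 -m pendant '[{"dr":[0,0,0],"travel":[0.01,-0.08,-0.01],"grip":0.2},{"dr":[0,0,0],"travel":[0.02,-0.17,-0.015],"grip":0.2},{"dr":[0,0,0],"travel":[0.03,-0.26,-0.015],"grip":0.2},{"dr":[0,0,0],"travel":[0.04,-0.35,-0.015],"grip":0.2},{"dr":[0,0,0],"travel":[0.05,-0.44,-0.015],"grip":0.2}]'
python3 -m pendant '[{"dr":[0,0,0],"travel":[0.01,-0.09,0],"grip":0.2},{"dr":[0,0,0],"travel":[0.02,-0.18,0],"grip":0.2},{"dr":[0,0,0],"travel":[0.03,-0.27,0],"grip":0.2},{"dr":[0,0,0],"travel":[0.04,-0.36,0],"grip":0.2},{"dr":[0,0,0],"travel":[0.05,-0.44,0],"grip":0.2}]'
python3 -m pendant '[{"dr":[0,0,-0.01],"travel":[0.01,-0.07,0],"grip":0.2},{"dr":[0,0,-0.01],"travel":[0.017,-0.13,0],"grip":0.2},{"dr":[0,0,-0.01],"travel":[0.017,-0.13,0],"grip":0.2},{"dr":[0,0,-0.01],"travel":[0.017,-0.13,0],"grip":0.2}]'
python3 - <<'E'
from h import *
c=manip.capture("wrist"); cv2.imwrite("pics/w2.png",c["color"])
c=manip.capture("top"); cv2.imwrite("pics/top2.png",cv2.resize(c["color"][180:330,330:490],None,fx=4,fy=4,interpolation=cv2.INTER_CUBIC))
E
```

```text
time_s: 3.2
ee_pos: [0.4879, 0.2125, 0.1993]
eef_rot: [-0.025, 1.0, 0.0, 0.001]
wrist_force: [0.6, -0.6, -2.2]
opening: 0.0398
finger_force: 30.0
time_s: 3.7
ee_pos: [0.4737, -0.0088, 0.1993]
eef_rot: [-0.024, 1.0, -0.0, 0.001]
wrist_force: [0.9, -0.2, -3.7]
opening: 0.0399
finger_force: 30.0
time_s: 4.1
ee_pos: [0.4688, -0.0725, 0.1989]
eef_rot: [-0.039, 0.999, 0.0, 0.001]
wrist_force: [-0.0, 0.1, -2.1]
opening: 0.0397
finger_force: 30.0
```

View pics/w2.png

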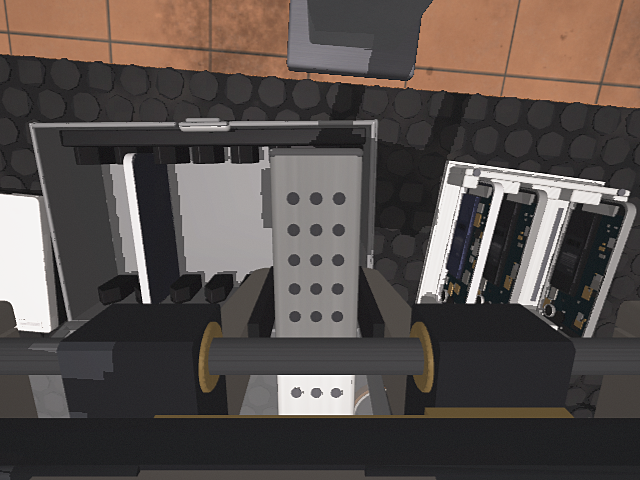

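Front rim corners are at (31,124) and (377,121). The cartridge is held straight and level. I'll check the box position from this view.

```bash
python3 - <<'E'
from h import *
c=manip.capture("wrist")
A,B=ray(c,(31,124),.084)[:2],ray(c,(377,121),.084)[:2]; d=B-A; a=np.arctan2(-d[0],d[1]); print(A,B,np.linalg.norm(d),np.degrees(a))
o=(A+B)/2+.0955*np.array([np.cos(a),np.sin(a)]); print("origin",o)
s=np.array([.4755,-.1623]); a0=np.radians(4.7)
for oo,aa in((o,a),(s,a0)): print(oo+.089*np.array([-np.sin(aa),np.cos(aa)]))
print("pred front corners from prior",[proj(c,[*(s+np.array([[np.cos(a0),-np.sin(a0)],[np.sin(a0),np.cos(a0)]])@[-.0955,y]),.084]) for y in(-.139,.139)])
# held cartridge top corners, z top = tcp+.025
zt=manip.read_state()["ee_pos"][2]+.025
print([ray(c,p,zt)[:2] for p in((272,150),(362,150),(273,335),(358,335))])
E
```

```text
[ 0.39718203 -0.30452084] [ 0.37262973 -0.03053775] 0.27508098367530404 5.120736679555862
origin [ 0.48002472 -0.15900547]
[ 0.47208105 -0.07036068]
[ 0.46820747 -0.07359927]
pred front corners from prior [array([ 24.88915275, 116.30689858]), array([376.25505445, 115.97248623])]
[array([ 0.40220209, -0.09481579]), array([ 0.39919906, -0.05791868]), array([ 0.48634824, -0.09009329]), array([ 0.48308327, -0.05022873])]
```

```bash
python3 -m pendant '[{"dr":[0,0,0],"travel":[-0.002,0,0.08],"grip":0.2},{"dr":[0,0,0],"travel":[-0.002,0,0.14],"grip":0.2},{"dr":[0,0,0],"travel":[-0.002,0,0.2],"grip":0.2},{"dr":[0,0,0],"travel":[-0.002,0,0.23],"grip":0.2},{"dr":[0,0,0],"travel":[-0.002,0,0.25],"grip":0.2}]'
python3 -m pendant '[{"dr":[0,0,0],"travel":[0,0,0.02],"grip":0.2},{"dr":[0,0,0],"travel":[0,0,0.04],"grip":0.2},{"dr":[0,0,0],"travel":[0,0,0.055],"grip":0.2},{"dr":[0,0,0],"travel":[0,0,0.06],"grip":0.2},{"dr":[0,0,0],"travel":[0,0,0.06],"grip":0.2}]'
```

```text
time_s: 4.75
ee_pos: [0.4694, -0.071, 0.0718]
eef_rot: [-0.041, 0.999, 0.0, -0.001]
wrist_force: [0.5, 0.5, -2.1]
opening: 0.0399
finger_force: 30.0
time_s: 5.25
ee_pos: [0.4699, -0.0721, 0.043]
eef_rot: [-0.04, 0.999, 0.0, -0.0]
wrist_force: [-0.1, 0.1, -2.4]
opening: 0.0397
finger_force: 30.0
```

Free of contact down to about 2 mm above the floor. I'll settle it, release gently and rise.

```bash
python3 -m pendant '[{"dr":[0,0,0],"travel":[0,0,0.003],"grip":0.2},{"dr":[0,0,0],"travel":[0,0,0.005],"grip":0.2},{"dr":[0,0,0],"travel":[0,0,0.005],"grip":0.52},{"dr":[0,0,0],"travel":[0,0,0.005],"grip":0.52},{"dr":[0,0,0],"travel":[0,0,0.005],"grip":0.52}]'
python3 -m pendant '[{"dr":[0,0,0],"travel":[0,0,-0.04],"grip":0.52},{"dr":[0,0,0],"travel":[0,0,-0.12],"grip":0.52},{"dr":[0,0,0],"travel":[0,0,-0.21],"grip":0.52},{"dr":[0,0,0],"travel":[0,0,-0.3],"grip":0.5},{"dr":[0,0,0],"travel":[0,0,-0.32],"grip":0.5}]'
python3 - <<'E'
from h import *
c=manip.capture("wrist"); cv2.imwrite("pics/w3.png",c["color"])
g=np.array([.4841,.1355])
a=np.radians(-3.2)
for y in(.06,-.02,-.06): 
    t=g+y*np.array([-np.sin(a),np.cos(a)]); print(y,t,move([*t,.17],np.pi+a))
o=np.array([.4775,-.1607]);a=np.radians(4.85)
for y in(-.105,-.069,-.033,.003): print("slot",y,o+y*np.array([-np.sin(a),np.cos(a)]))
E
```

```text
time_s: 5.75
ee_pos: [0.4702, -0.0722, 0.0408]
eef_rot: [-0.04, 0.999, -0.0, 0.0]
wrist_force: [-0.8, -0.0, -0.6]
opening: 0.0476
finger_force: 0.0
time_s: 6.25
ee_pos: [0.4725, -0.0725, 0.2054]
eef_rot: [-0.04, 0.999, -0.001, 0.004]
wrist_force: [0.7, 0.1, -0.8]
opening: 0.046
finger_force: 0.0
0.06 [0.48744929 0.19540645] (array([-0.073 ,  0.5316,  0.069 ]), array([-0.0004,  0.0022,  0.0434]))
-0.02 [0.48298357 0.11553118] (array([-0.0512,  0.3731,  0.0691]), array([-0.0004,  0.0022,  0.0434]))
-0.06 [0.48075071 0.07559355] (array([-0.0403,  0.2938,  0.0692]), array([-0.0004,  0.0022,  0.0434]))
slot -0.105 [ 0.48637748 -0.26532404]
slot -0.069 [ 0.48333377 -0.22945294]
slot -0.033 [ 0.48029006 -0.19358184]
slot 0.003 [ 0.47724636 -0.15771074]
```

View pics/w3.png

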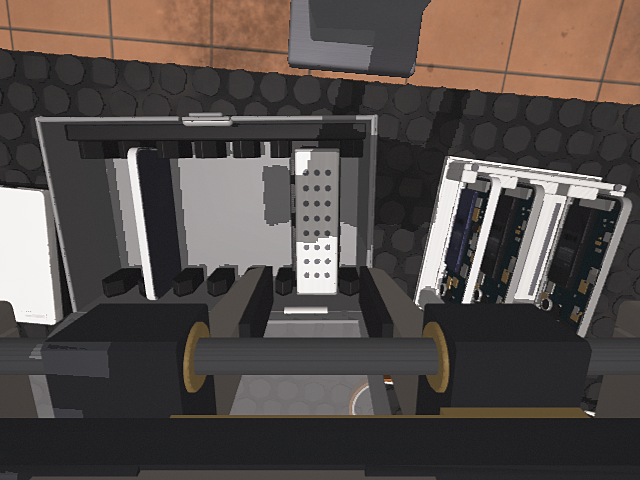

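The cartridge lies flat in the bay. The box phone is in slot 2, so 1, 3, 4 and 5 are free. Next I'll go over the nearest rack phone.

```bash
python3 -m pendant '[{"dr":[0,0,0],"travel":[-0.005,0.08,0],"grip":0.22},{"dr":[0,0,0.02],"travel":[-0.02,0.16,0.01],"grip":0.22},{"dr":[0,0,0.043],"travel":[-0.03,0.25,0.03],"grip":0.22},{"dr":[0,0,0.043],"travel":[-0.04,0.294,0.06],"grip":0.22},{"dr":[0,0,0.043],"travel":[-0.04,0.294,0.069],"grip":0.22}]'
python3 -m pendant '[{"dr":[0,0,0],"travel":[0,0,0],"grip":0.22},{"dr":[0,0,0],"travel":[0,0,0],"grip":0.22}]'
python3 - <<'E'
from h import *
c=manip.capture("wrist"); cv2.imwrite("pics/w4.png",c["color"])
E
```

```text
time_s: 6.8
ee_pos: [0.4766, 0.0782, 0.1634]
eef_rot: [0.026, 1.0, -0.0, -0.002]
wrist_force: [-0.1, -0.6, 0.4]
opening: 0.0197
finger_force: 0.0
time_s: 7.0
ee_pos: [0.4776, 0.0752, 0.1656]
eef_rot: [0.027, 1.0, -0.0, -0.001]
wrist_force: [-1.1, -0.9, 0.0]
opening: 0.0205
finger_force: 0.0
```

View pics/w4.png

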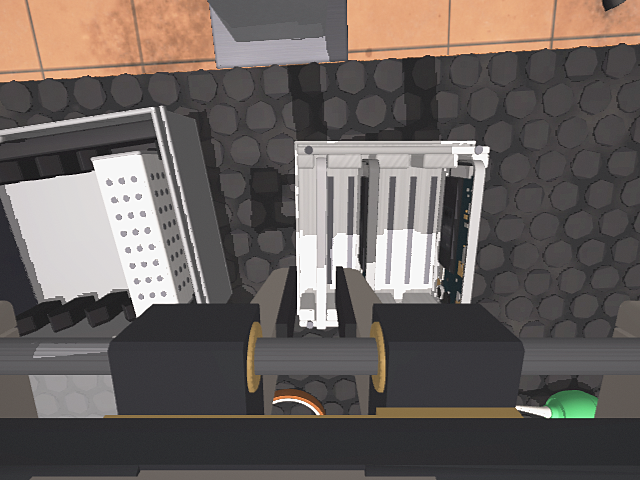

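The phone strips run at about u=321, 371 and 480, with front ends near v=157. Now casting rays.

```bash
python3 - <<'E'
from h import *
c=manip.capture("wrist")
for p in [(321,157),(322,290),(371,160),(371,265),(480,162),(470,300)]: print(p,ray(c,p,.076)[:2])
g=np.array([.4841,.1355]);a=np.radians(-3.2)
for y in(-.06,-.02,.06):
    for x in(-.0725,.05): print(y,x,proj(c,[*(g+np.array([[np.cos(a),-np.sin(a)],[np.sin(a),np.cos(a)]])@[x,y]),.076]))
cv2.imwrite("pics/w4c.png",cv2.resize(c["color"][130:340,280:500],None,fx=2.85,fy=2.85,interpolation=cv2.INTER_CUBIC))
E
```

```text
(321, 157) [0.41313889 0.08261388]
(322, 290) [0.51864839 0.07803213]
(371, 160) [0.41734428 0.11964375]
(371, 265) [0.49938126 0.11832222]
(480, 162) [0.42324148 0.20064424]
(470, 300) [0.53402437 0.19909401]
-0.06 -0.0725 [316.65368989 150.59431882]
-0.06 0.05 [316.40522308 303.92825552]
-0.02 -0.0725 [370.76414321 150.65040076]
-0.02 0.05 [364.88397835 304.00408121]
0.06 -0.0725 [479.04552764 150.76262731]
0.06 0.05 [461.89003115 304.1558085 ]
```

View pics/w4c.png

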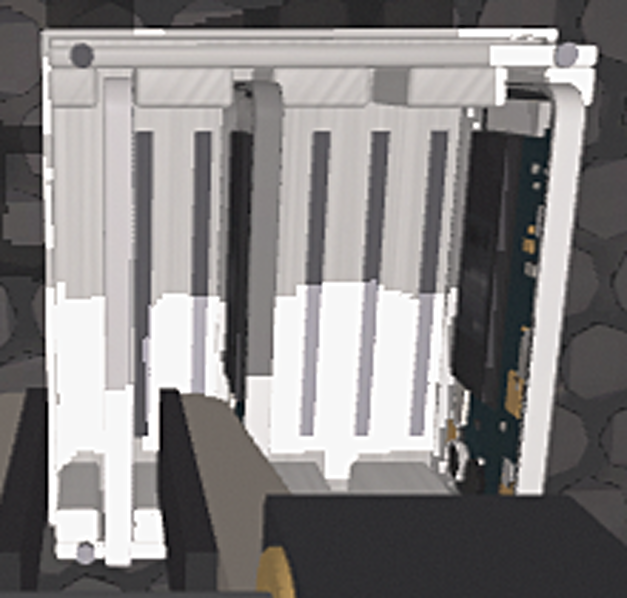

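```bash
python3 - <<'E'
from h import *
print(manip.read_state()["ee_pos"],move([.485,.0797,.045],np.radians(176.8)))
E
```

```text
[0.47809494 0.07506658 0.16626093] (array([-0.0132,  0.0101,  0.2425]), array([-0.    ,  0.0001,  0.    ]))
```

```bash
python3 -m pendant '[{"dr":[0,0,0],"travel":[-0.013,0.01,0.05],"grip":0.22},{"dr":[0,0,0],"travel":[-0.013,0.01,0.12],"grip":0.22},{"dr":[0,0,0],"travel":[-0.013,0.01,0.18],"grip":0.22},{"dr":[0,0,0],"travel":[-0.013,0.01,0.22],"grip":0.22},{"dr":[0,0,0],"travel":[-0.013,0.01,0.242],"grip":0.22}]'
python3 -m pendant '[{"dr":[0,0,0],"travel":[0,0,0],"grip":0.22},{"dr":[0,0,0],"travel":[0,0,0],"grip":0},{"dr":[0,0,0],"travel":[0,0,0],"grip":0},{"dr":[0,0,0],"travel":[0,0,0],"grip":0},{"dr":[0,0,0],"travel":[0,0,0],"grip":0}]'
```

```text
time_s: 7.6
ee_pos: [0.4842, 0.0798, 0.0439]
eef_rot: [0.028, 1.0, -0.0, -0.001]
wrist_force: [-0.3, -0.1, 0.1]
opening: 0.0204
finger_force: 0.0
time_s: 8.1
ee_pos: [0.4857, 0.0809, 0.0461]
eef_rot: [0.027, 1.0, 0.0, 0.001]
wrist_force: [-0.3, -0.1, 5.6]
opening: 0.0069
finger_force: 30.0
```

```bash
python3 -m pendant '[{"dr":[0,0,0],"travel":[0,0,-0.02],"grip":0},{"dr":[0,0,0],"travel":[0,0,-0.05],"grip":0},{"dr":[0,0,0],"travel":[0,0,-0.09],"grip":0},{"dr":[0,0,0],"travel":[0,0,-0.13],"grip":0},{"dr":[0,0,0],"travel":[0,0,-0.18],"grip":0}]'
python3 -m pendant '[{"dr":[0,0,0],"travel":[0,0,-0.05],"grip":0},{"dr":[0,0,0],"travel":[0,0,-0.1],"grip":0},{"dr":[0,0,0],"travel":[0,0,-0.13],"grip":0},{"dr":[0,0,0],"travel":[0,0,-0.13],"grip":0}]'
python3 - <<'E'
from h import *
print(move([.4864,-.2653,.2],np.radians(184.85)))
c=manip.capture("wrist"); cv2.imwrite("pics/w5.png",c["color"])
E
```

```text
time_s: 8.6
ee_pos: [0.4839, 0.0806, 0.136]
eef_rot: [0.027, 1.0, -0.0, -0.001]
wrist_force: [0.7, 0.2, -0.9]
opening: 0.0068
finger_force: 30.0
time_s: 9.0
ee_pos: [0.4859, 0.0809, 0.2026]
eef_rot: [0.027, 1.0, 0.0, 0.002]
wrist_force: [1.0, 0.1, -1.1]
opening: 0.0066
finger_force: 30.0
(array([-0.0387, -0.6913,  0.0048]), array([ 0.0002,  0.0013, -0.0443]))
```

View pics/w5.png

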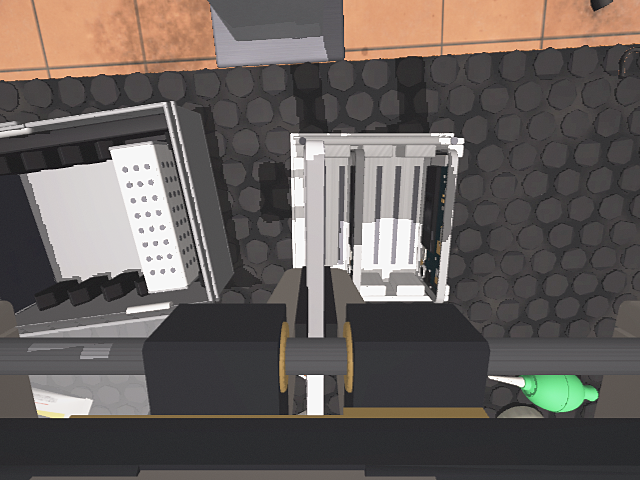

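Phone held upright, with its front end at (315,141). Carrying it over slot 1.

```bash
python3 - <<'E'
from h import *
c=manip.capture("wrist"); print(ray(c,(315.5,141),.2336), manip.read_state()["ee_pos"])
E
python3 -m pendant '[{"dr":[0,0,0],"travel":[-0.004,-0.07,0],"grip":0},{"dr":[0,0,0],"travel":[-0.009,-0.15,0],"grip":0},{"dr":[0,0,0],"travel":[-0.013,-0.23,0],"grip":0},{"dr":[0,0,0],"travel":[-0.018,-0.31,0],"grip":0},{"dr":[0,0,0],"travel":[-0.022,-0.39,0],"grip":0}]'
python3 -m pendant '[{"dr":[0,0,-0.02],"travel":[-0.004,-0.08,0],"grip":0},{"dr":[0,0,-0.044],"travel":[-0.009,-0.16,0],"grip":0},{"dr":[0,0,-0.044],"travel":[-0.013,-0.24,0],"grip":0},{"dr":[0,0,-0.044],"travel":[-0.017,-0.301,0],"grip":0},{"dr":[0,0,-0.044],"travel":[-0.017,-0.301,0],"grip":0}]'
python3 -m pendant '[{"dr":[0,0,0],"travel":[0,0,0],"grip":0},{"dr":[0,0,0],"travel":[0,0,0],"grip":0}]'
python3 - <<'E'
from h import *
print(move([.4864,-.2653,.12],np.radians(184.85)))
c=manip.capture("wrist"); cv2.imwrite("pics/w6.png",c["color"])
E
```

```text
[0.41347031 0.08477359 0.2336    ] [0.4844277  0.08068231 0.20007093]
time_s: 9.6
ee_pos: [0.484, -0.1159, 0.1988]
eef_rot: [0.027, 1.0, 0.0, -0.001]
wrist_force: [0.6, -0.4, -1.0]
opening: 0.0074
finger_force: 30.0
time_s: 10.1
ee_pos: [0.4847, -0.2683, 0.1986]
eef_rot: [-0.04, 0.999, -0.0, -0.001]
wrist_force: [-0.0, 0.3, -1.5]
opening: 0.0073
finger_force: 30.0
time_s: 10.3
ee_pos: [0.4848, -0.2642, 0.1992]
eef_rot: [-0.042, 0.999, 0.001, -0.001]
wrist_force: [0.4, 0.5, -1.0]
opening: 0.0069
finger_force: 30.0
(array([-0.0032, -0.0027,  0.1584]), array([ 0.0004, -0.0005, -0.0002]))
```

View pics/w6.png

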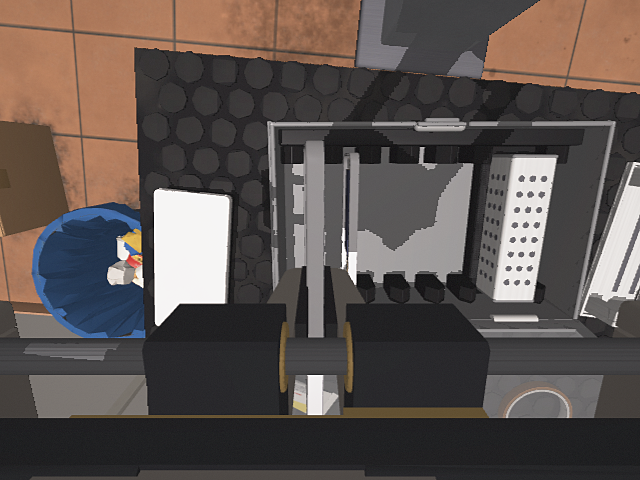

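The box phone strip is at u≈351, v 152–280. Rim corners are at (268,125) and (615,122). Checking slot 1 against them.

```bash
python3 - <<'E'
from h import *
c=manip.capture("wrist"); print(manip.read_state()["ee_pos"])
p,q=ray(c,(351.5,153),.076)[:2],ray(c,(351.5,280),.076)[:2]; print("box phone",p,q)
A,B=ray(c,(268,124),.084)[:2],ray(c,(615,122),.084)[:2]; d=B-A; a=np.arctan2(-d[0],d[1]); o=(A+B)/2+.0955*np.array([np.cos(a),np.sin(a)])
print(A,B,np.linalg.norm(d),np.degrees(a),o, o-.105*np.array([-np.sin(a),np.cos(a)]))
print(ray(c,(315.5,141),.230))
E
```

```text
[ 0.48525573 -0.26409064  0.19972646]
box phone [ 0.41444693 -0.23993153] [ 0.52649095 -0.22753388]
[ 0.39794084 -0.30958764] [ 0.372899   -0.03420896] 0.2765149371376885 5.1959598935573705 [ 0.48052749 -0.1632496 ] [ 0.49003654 -0.26781813]
[ 0.41362515 -0.27009902  0.23      ]
```

```bash
python3 - <<'E'
from h import *
print(move([.487,-.2667,.09],np.radians(185)))
E
```

```text
(array([-0.0032, -0.0056,  0.2194]), array([ 0.0002, -0.0002, -0.0007]))
```

```bash
python3 -m pendant '[{"dr":[0,0,0],"travel":[-0.003,-0.005,0.06],"grip":0},{"dr":[0,0,0],"travel":[-0.003,-0.005,0.12],"grip":0},{"dr":[0,0,0],"travel":[-0.003,-0.005,0.17],"grip":0},{"dr":[0,0,0],"travel":[-0.003,-0.005,0.2],"grip":0},{"dr":[0,0,0],"travel":[-0.003,-0.005,0.21],"grip":0}]'
python3 -m pendant '[{"dr":[0,0,0],"travel":[0,0,0.02],"grip":0},{"dr":[0,0,0],"travel":[0,0,0.04],"grip":0},{"dr":[0,0,0],"travel":[0,0,0.06],"grip":0},{"dr":[0,0,0],"travel":[0,0,0.075],"grip":0},{"dr":[0,0,0],"travel":[0,0,0.08],"grip":0}]'
```

```text
time_s: 10.9
ee_pos: [0.4863, -0.2662, 0.0935]
eef_rot: [-0.042, 0.999, 0.001, -0.001]
wrist_force: [0.5, 0.3, -1.2]
opening: 0.007
finger_force: 30.0
time_s: 11.4
ee_pos: [0.4867, -0.2675, 0.0542]
eef_rot: [-0.042, 0.999, 0.0, -0.0]
wrist_force: [-0.2, 0.4, -2.2]
opening: 0.0071
finger_force: 30.0
```

```bash
python3 -m pendant '[{"dr":[0,0,0],"travel":[0,0,0.006],"grip":0},{"dr":[0,0,0],"travel":[0,0,0.012],"grip":0},{"dr":[0,0,0],"travel":[0,0,0.016],"grip":0},{"dr":[0,0,0],"travel":[0,0,0.016],"grip":0}]'
python3 -m pendant '[{"dr":[0,0,0],"travel":[0,0,0],"grip":0.2},{"dr":[0,0,0],"travel":[0,0,0],"grip":0.2},{"dr":[0,0,0],"travel":[0,0,0],"grip":0.2},{"dr":[0,0,0],"travel":[0,0,-0.01],"grip":0.2}]'
python3 -m pendant '[{"dr":[0,0,0],"travel":[0,0,-0.04],"grip":0.2},{"dr":[0,0,0],"travel":[0,0,-0.1],"grip":0.2},{"dr":[0,0,0],"travel":[0,0,-0.18],"grip":0.2},{"dr":[0,0,0],"travel":[0,0,-0.26],"grip":0.2},{"dr":[0,0,0],"travel":[0,0,-0.28],"grip":0.2}]'
python3 - <<'E'
from h import *
print(move([.487,.118,.19],np.radians(176.8)))
c=manip.capture("wrist"); cv2.imwrite("pics/w7.png",c["color"])
c=manip.capture("scene"); cv2.imwrite("pics/s7.png",cv2.resize(c["color"][165:335,235:465],None,fx=3.4,fy=3.4,interpolation=cv2.INTER_CUBIC))
E
```

```text
time_s: 11.8
ee_pos: [0.4871, -0.2677, 0.0469]
eef_rot: [-0.042, 0.999, 0.0, -0.0]
wrist_force: [-0.1, -0.2, -1.3]
opening: 0.0069
finger_force: 30.0
time_s: 12.2
ee_pos: [0.4868, -0.2676, 0.0519]
eef_rot: [-0.042, 0.999, 0.0, -0.0]
wrist_force: [-0.0, -0.5, 0.3]
opening: 0.0183
finger_force: 0.0
time_s: 12.7
ee_pos: [0.4892, -0.2689, 0.197]
eef_rot: [-0.042, 0.999, -0.002, 0.003]
wrist_force: [-0.4, 0.4, -0.1]
opening: 0.0181
finger_force: 0.0
(array([-0.0603,  0.7715,  0.0113]), array([-0.0011,  0.0019,  0.0444]))
```

View pics/w7.png

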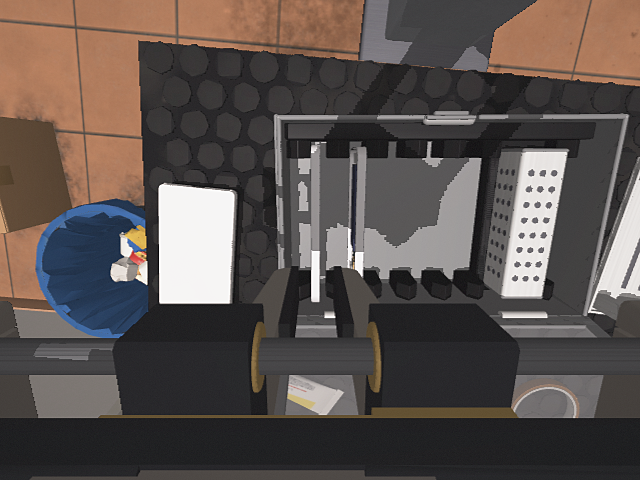

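The slot 1 phone stands level with its neighbour. Next, the middle rack phone at about (.487,.1195).

```bash
python3 -m pendant '[{"dr":[0,0,0],"travel":[-0.007,0.08,0],"grip":0.22},{"dr":[0,0,0],"travel":[-0.014,0.17,0],"grip":0.22},{"dr":[0,0,0],"travel":[-0.02,0.26,0],"grip":0.22},{"dr":[0,0,0],"travel":[-0.027,0.35,0],"grip":0.22},{"dr":[0,0,0],"travel":[-0.034,0.43,0],"grip":0.22}]'
python3 -m pendant '[{"dr":[0,0,0.02],"travel":[-0.006,0.08,0],"grip":0.22},{"dr":[0,0,0.044],"travel":[-0.012,0.17,0],"grip":0.22},{"dr":[0,0,0.044],"travel":[-0.02,0.26,0.02],"grip":0.22},{"dr":[0,0,0.044],"travel":[-0.026,0.344,0.05],"grip":0.22},{"dr":[0,0,0.044],"travel":[-0.026,0.344,0.08],"grip":0.22}]'
python3 -m pendant '[{"dr":[0,0,0],"travel":[0,0,0],"grip":0.22},{"dr":[0,0,0],"travel":[0,0,0],"grip":0.22}]'
python3 - <<'E'
from h import *
print(move([.487,.1195,.045],np.radians(176.8)))
c=manip.capture("wrist"); im=c["color"]; g=cv2.cvtColor(im,cv2.COLOR_BGR2GRAY)
print(manip.read_state()["ee_pos"],[proj(c,[.425,y+.003,.076]) for y in(.1195,.2)])
for v in(175,190,205,220): print(v,g[v,280:460:2].tolist())
E
```

```text
time_s: 13.3
ee_pos: [0.4846, -0.0501, 0.1904]
eef_rot: [-0.042, 0.999, 0.0, -0.001]
wrist_force: [1.2, -0.3, 0.2]
opening: 0.0203
finger_force: 0.0
time_s: 13.8
ee_pos: [0.4836, 0.1244, 0.1502]
eef_rot: [0.025, 1.0, 0.0, -0.001]
wrist_force: [0.6, -1.6, -1.1]
opening: 0.0201
finger_force: 0.0
time_s: 14.0
ee_pos: [0.4836, 0.12, 0.151]
eef_rot: [0.027, 1.0, -0.0, -0.001]
wrist_force: [-0.2, 0.6, 0.0]
opening: 0.0202
finger_force: 0.0
(array([-0.0073, -0.0003,  0.212 ]), array([-0.0003, -0.0008,  0.0005]))
[0.48430747 0.11977849 0.15173452] [array([314.7754919 , 166.63633711]), array([429.40286592, 160.33932126])]
175 [140, 149, 141, 253, 249, 250, 255, 147, 157, 158, 146, 66, 71, 62, 161, 100, 107, 108, 107, 107, 151, 129, 68, 72, 61, 159, 158, 153, 152, 159, 154, 156, 111, 70, 72, 83, 162, 161, 156, 156, 155, 159, 159, 99, 69, 72, 105, 157, 161, 159, 161, 157, 157, 157, 84, 68, 71, 129, 160, 101, 111, 37, 26, 29, 30, 30, 37, 34, 27, 56, 74, 103, 105, 106, 106, 110, 53, 39, 39, 39, 41, 42, 43, 39, 36, 49, 47, 48, 46, 46]
190 [171, 152, 151, 255, 247, 247, 247, 254, 255, 151, 168, 68,
[... 477 characters left out ...]
, 155, 153, 157, 158, 157, 159, 87, 73, 72, 152, 161, 157, 154, 155, 155, 158, 169, 68, 75, 65, 156, 154, 154, 160, 159, 153, 155, 110, 73, 73, 83, 160, 87, 111, 47, 32, 30, 31, 29, 38, 39, 27, 32, 39, 105, 104, 105, 104, 111, 38, 37, 34, 37, 36, 34, 34, 40, 33, 63, 58, 60, 60, 61, 62]
220 [109, 144, 152, 225, 255, 255, 255, 255, 213, 158, 162, 72, 75, 68, 159, 101, 106, 106, 107, 109, 151, 111, 72, 75, 82, 160, 155, 153, 157, 156, 156, 161, 80, 75, 70, 152, 160, 155, 154, 154, 153, 161, 128, 71, 75, 85, 156, 154, 157, 158, 156, 152, 158, 79, 75, 69, 151, 159, 102, 115, 26, 33, 30, 32, 39, 40, 32, 31, 20, 97, 104, 105, 104, 106, 70, 38, 39, 41, 39, 40, 37, 40, 37, 59, 54, 48, 49, 49, 50, 52]
```

Middle strip at u≈314.5, which matches the prediction of 314.8. The third is at 427, so y≈.198. Grasping the middle one.

```bash
python3 -m pendant '[{"dr":[0,0,0],"travel":[-0.006,0,0.05],"grip":0.22},{"dr":[0,0,0],"travel":[-0.006,0,0.1],"grip":0.22},{"dr":[0,0,0],"travel":[-0.006,0,0.15],"grip":0.22},{"dr":[0,0,0],"travel":[-0.006,0,0.19],"grip":0.22},{"dr":[0,0,0],"travel":[-0.006,0,0.212],"grip":0.22}]'
python3 -m pendant '[{"dr":[0,0,0],"travel":[0,0,0],"grip":0.22},{"dr":[0,0,0],"travel":[0,0,0],"grip":0},{"dr":[0,0,0],"travel":[0,0,0],"grip":0},{"dr":[0,0,0],"travel":[0,0,0],"grip":0},{"dr":[0,0,0],"travel":[0,0,0],"grip":0}]'
```

```text
time_s: 14.55
ee_pos: [0.4874, 0.1192, 0.0452]
eef_rot: [0.028, 1.0, -0.0, -0.0]
wrist_force: [-0.1, 0.4, 0.3]
opening: 0.0206
finger_force: 0.0
time_s: 15.05
ee_pos: [0.4885, 0.1205, 0.0471]
eef_rot: [0.027, 1.0, 0.0, 0.001]
wrist_force: [-0.2, -0.0, 5.4]
opening: 0.0074
finger_force: 30.0
```

```bash
python3 -m pendant '[{"dr":[0,0,0],"travel":[0,0,-0.02],"grip":0},{"dr":[0,0,0],"travel":[0,0,-0.05],"grip":0},{"dr":[0,0,0],"travel":[0,0,-0.09],"grip":0},{"dr":[0,0,0],"travel":[0,0,-0.13],"grip":0},{"dr":[0,0,0],"travel":[0,0,-0.18],"grip":0}]'
python3 -m pendant '[{"dr":[0,0,0],"travel":[0,0,-0.05],"grip":0},{"dr":[0,0,0],"travel":[0,0,-0.1],"grip":0},{"dr":[0,0,0],"travel":[0,0,-0.13],"grip":0},{"dr":[0,0,0],"travel":[0,0,-0.13],"grip":0}]'
python3 - <<'E'
from h import *
print(move([.481,-.1951,.2],np.radians(185)))
c=manip.capture("wrist"); g=cv2.cvtColor(c["color"],cv2.COLOR_BGR2GRAY); print(g[110:170:2,315].tolist()); print([ray(c,(315.5,v),.231)[0] for v in(138,141,144)],manip.read_state()["ee_pos"])
E
```

```text
time_s: 15.55
ee_pos: [0.4868, 0.1201, 0.137]
eef_rot: [0.027, 1.0, -0.0, -0.001]
wrist_force: [-0.6, 0.5, -0.9]
opening: 0.0068
finger_force: 30.0
time_s: 15.95
ee_pos: [0.4887, 0.1206, 0.2036]
eef_rot: [0.027, 1.0, 0.001, 0.002]
wrist_force: [-0.3, 0.7, -1.8]
opening: 0.0069
finger_force: 30.0
(array([-0.0189, -0.6313,  0.0066]), array([ 0.0003,  0.0012, -0.0451]))
[48, 50, 50, 49, 34, 36, 39, 40, 42, 52, 48, 48, 192, 194, 186, 194, 107, 147, 163, 177, 187, 193, 199, 205, 215, 223, 129, 130, 133, 132]
[np.float64(0.41570076002671175), np.float64(0.416853752389534), np.float64(0.4180114971293545)] [0.48792412 0.12039601 0.20212758]
```

```bash
python3 -m pendant '[{"dr":[0,0,0],"travel":[-0.002,-0.07,0],"grip":0},{"dr":[0,0,0],"travel":[-0.004,-0.14,0],"grip":0},{"dr":[0,0,0],"travel":[-0.006,-0.22,0],"grip":0},{"dr":[0,0,0],"travel":[-0.008,-0.3,0],"grip":0},{"dr":[0,0,0],"travel":[-0.01,-0.37,0],"grip":0}]'
python3 -m pendant '[{"dr":[0,0,-0.02],"travel":[-0.003,-0.07,0],"grip":0},{"dr":[0,0,-0.045],"travel":[-0.006,-0.15,0],"grip":0},{"dr":[0,0,-0.045],"travel":[-0.008,-0.22,0],"grip":0},{"dr":[0,0,-0.045],"travel":[-0.01,-0.261,0],"grip":0},{"dr":[0,0,-0.045],"travel":[-0.01,-0.261,0],"grip":0}]'
python3 -m pendant '[{"dr":[0,0,0],"travel":[0,0,0],"grip":0},{"dr":[0,0,0],"travel":[0,0,0],"grip":0}]'
python3 - <<'E'
from h import *
print(manip.read_state()["ee_pos"],move([.481,-.1951,.09],np.radians(185)))
E
```

```text
time_s: 16.5
ee_pos: [0.4813, -0.0663, 0.1999]
eef_rot: [0.027, 1.0, 0.0, -0.001]
wrist_force: [0.4, -0.3, -0.9]
opening: 0.0071
finger_force: 30.0
time_s: 17.0
ee_pos: [0.4795, -0.1973, 0.1998]
eef_rot: [-0.042, 0.999, 0.0, -0.001]
wrist_force: [0.0, -0.2, -1.8]
opening: 0.0072
finger_force: 30.0
time_s: 17.2
ee_pos: [0.48, -0.1943, 0.2004]
eef_rot: [-0.044, 0.999, 0.0, -0.001]
wrist_force: [-0.1, 0.2, -1.7]
opening: 0.007
finger_force: 30.0
[ 0.47995077 -0.19425964  0.20041203] (array([-0.0022, -0.0021,  0.2208]), array([ 0.0003, -0.0004,  0.    ]))
```

```bash
python3 -m pendant '[{"dr":[0,0,0],"travel":[-0.001,-0.002,0.06],"grip":0},{"dr":[0,0,0],"travel":[-0.001,-0.002,0.12],"grip":0},{"dr":[0,0,0],"travel":[-0.001,-0.002,0.17],"grip":0},{"dr":[0,0,0],"travel":[-0.001,-0.002,0.2],"grip":0},{"dr":[0,0,0],"travel":[-0.001,-0.002,0.22],"grip":0}]'
python3 -m pendant '[{"dr":[0,0,0],"travel":[0,0,0.02],"grip":0},{"dr":[0,0,0],"travel":[0,0,0.04],"grip":0},{"dr":[0,0,0],"travel":[0,0,0.06],"grip":0},{"dr":[0,0,0],"travel":[0,0,0.07],"grip":0},{"dr":[0,0,0],"travel":[0,0,0.075],"grip":0}]'
```

```text
time_s: 17.7
ee_pos: [0.4804, -0.1948, 0.0897]
eef_rot: [-0.044, 0.999, 0.0, -0.001]
wrist_force: [-0.2, 0.3, -1.7]
opening: 0.0071
finger_force: 30.0
time_s: 18.2
ee_pos: [0.4809, -0.1962, 0.0531]
eef_rot: [-0.043, 0.999, 0.0, -0.0]
wrist_force: [-0.7, 0.1, -1.1]
opening: 0.0068
finger_force: 30.0
```

```bash
python3 -m pendant '[{"dr":[0,0,0],"travel":[0,0,0.005],"grip":0},{"dr":[0,0,0],"travel":[0,0,0.01],"grip":0},{"dr":[0,0,0],"travel":[0,0,0.012],"grip":0},{"dr":[0,0,0],"travel":[0,0,0.012],"grip":0}]'
python3 -m pendant '[{"dr":[0,0,0],"travel":[0,0,0],"grip":0.2},{"dr":[0,0,0],"travel":[0,0,0],"grip":0.2},{"dr":[0,0,0],"travel":[0,0,0],"grip":0.2},{"dr":[0,0,0],"travel":[0,0,-0.01],"grip":0.2}]'
python3 -m pendant '[{"dr":[0,0,0],"travel":[0,0,-0.04],"grip":0.2},{"dr":[0,0,0],"travel":[0,0,-0.1],"grip":0.2},{"dr":[0,0,0],"travel":[0,0,-0.18],"grip":0.2},{"dr":[0,0,0],"travel":[0,0,-0.26],"grip":0.2},{"dr":[0,0,0],"travel":[0,0,-0.28],"grip":0.2}]'
python3 -m pendant '[{"dr":[0,0,0],"travel":[0,0,0],"grip":0.2},{"dr":[0,0,0],"travel":[0,0,0],"grip":0.2}]'
python3 - <<'E'
from h import *
print(move([.492,.199,.15],np.radians(176.8)))
c=manip.capture("wrist"); cv2.imwrite("pics/w8.png",c["color"])
E
```

```text
time_s: 18.6
ee_pos: [0.4811, -0.1963, 0.0476]
eef_rot: [-0.043, 0.999, -0.0, 0.0]
wrist_force: [-0.4, 1.2, -1.1]
opening: 0.007
finger_force: 30.0
time_s: 19.0
ee_pos: [0.4807, -0.1962, 0.0524]
eef_rot: [-0.043, 0.999, 0.0, -0.0]
wrist_force: [0.4, -0.8, 0.3]
opening: 0.0183
finger_force: 0.0
time_s: 19.5
ee_pos: [0.4832, -0.1971, 0.1973]
eef_rot: [-0.043, 0.999, -0.001, 0.003]
wrist_force: [-0.1, 0.4, -0.3]
opening: 0.0181
finger_force: 0.0
time_s: 19.7
ee_pos: [0.4804, -0.196, 0.1917]
eef_rot: [-0.043, 0.999, 0.0, -0.001]
wrist_force: [-0.0, 0.8, -0.5]
opening: 0.0184
finger_force: 0.0
(array([-0.0919,  0.7849,  0.0836]), array([ 0.0001, -0.0003,  0.0455]))
```

View pics/w8.png

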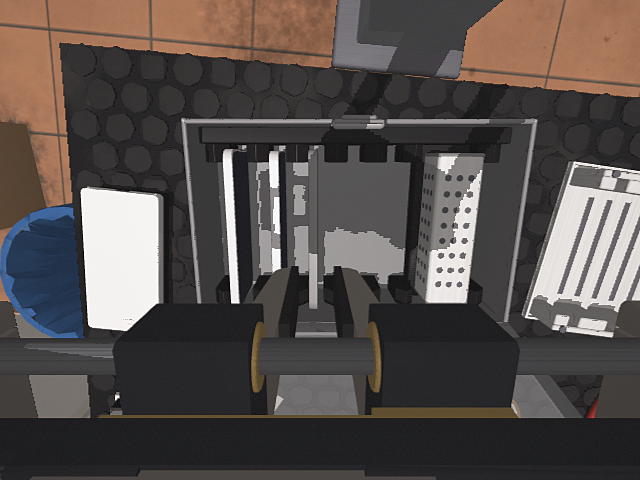

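Slots 1–3 are filled evenly. Going to the last rack phone.

```bash
python3 -m pendant '[{"dr":[0,0,0],"travel":[-0.01,0.08,0],"grip":0.22},{"dr":[0,0,0],"travel":[-0.02,0.17,0],"grip":0.22},{"dr":[0,0,0],"travel":[-0.03,0.26,0],"grip":0.22},{"dr":[0,0,0],"travel":[-0.04,0.35,0],"grip":0.22},{"dr":[0,0,0],"travel":[-0.05,0.43,0],"grip":0.22}]'
python3 -m pendant '[{"dr":[0,0,0.02],"travel":[-0.01,0.08,0],"grip":0.22},{"dr":[0,0,0.0455],"travel":[-0.02,0.17,0],"grip":0.22},{"dr":[0,0,0.0455],"travel":[-0.03,0.26,0.02],"grip":0.22},{"dr":[0,0,0.0455],"travel":[-0.042,0.355,0.05],"grip":0.22},{"dr":[0,0,0.0455],"travel":[-0.042,0.355,0.083],"grip":0.22}]'
python3 -m pendant '[{"dr":[0,0,0],"travel":[0,0,0],"grip":0.22},{"dr":[0,0,0],"travel":[0,0,0],"grip":0.22}]'
python3 - <<'E'
from h import *
print(move([.492,.199,.045],np.radians(176.8)))
c=manip.capture("wrist"); g=cv2.cvtColor(c["color"],cv2.COLOR_BGR2GRAY)
print(manip.read_state()["ee_pos"],proj(c,[.430,.2025,.076]))
for v in(175,205): print(v,g[v,280:360:2].tolist())
E
```

```text
time_s: 20.25
ee_pos: [0.4859, 0.022, 0.1908]
eef_rot: [-0.043, 0.999, 0.0, -0.002]
wrist_force: [1.5, -0.9, -0.5]
opening: 0.0197
finger_force: 0.0
time_s: 20.75
ee_pos: [0.4923, 0.2034, 0.1492]
eef_rot: [0.026, 1.0, 0.0, -0.0]
wrist_force: [0.3, -0.9, 0.3]
opening: 0.0202
finger_force: 0.0
time_s: 20.95
ee_pos: [0.4917, 0.1981, 0.1498]
eef_rot: [0.028, 1.0, -0.001, -0.001]
wrist_force: [0.8, -0.1, 0.2]
opening: 0.0201
finger_force: 0.0
(array([-0.001 ,  0.0022,  0.2096]), array([-0.0005, -0.0009, -0.    ]))
[0.49241034 0.19795274 0.15061255] [317.17621414 162.10687755]
175 [233, 130, 138, 122, 248, 248, 186, 145, 145, 140, 143, 116, 64, 67, 56, 155, 89, 97, 97, 96, 96, 109, 149, 146, 142, 141, 141, 144, 146, 145, 128, 151, 25, 37, 36, 35, 33, 36, 37, 35]
205 [250, 151, 137, 132, 250, 241, 242, 247, 189, 136, 140, 130, 62, 68, 59, 150, 90, 95, 96, 97, 97, 108, 144, 145, 139, 139, 138, 145, 142, 145, 136, 116, 28, 37, 31, 31, 36, 32, 31, 34]
```

```bash
python3 -m pendant '[{"dr":[0,0,0],"travel":[-0.001,0.001,0.05],"grip":0.22},{"dr":[0,0,0],"travel":[-0.001,0.001,0.1],"grip":0.22},{"dr":[0,0,0],"travel":[-0.001,0.001,0.15],"grip":0.22},{"dr":[0,0,0],"travel":[-0.001,0.001,0.19],"grip":0.22},{"dr":[0,0,0],"travel":[-0.001,0.001,0.209],"grip":0.22}]'
python3 -m pendant '[{"dr":[0,0,0],"travel":[0,0,0],"grip":0.22},{"dr":[0,0,0],"travel":[0,0,0],"grip":0},{"dr":[0,0,0],"travel":[0,0,0],"grip":0},{"dr":[0,0,0],"travel":[0,0,0],"grip":0},{"dr":[0,0,0],"travel":[0,0,0],"grip":0}]'
python3 -m pendant '[{"dr":[0,0,0],"travel":[0,0,-0.02],"grip":0},{"dr":[0,0,0],"travel":[0,0,-0.05],"grip":0},{"dr":[0,0,0],"travel":[0,0,-0.09],"grip":0},{"dr":[0,0,0],"travel":[0,0,-0.13],"grip":0},{"dr":[0,0,0],"travel":[0,0,-0.18],"grip":0}]'
python3 -m pendant '[{"dr":[0,0,0],"travel":[0,0,-0.05],"grip":0},{"dr":[0,0,0],"travel":[0,0,-0.1],"grip":0},{"dr":[0,0,0],"travel":[0,0,-0.13],"grip":0},{"dr":[0,0,0],"travel":[0,0,-0.13],"grip":0}]'
python3 - <<'E'
from h import *
print(move([.4785,-.1592,.2],np.radians(185)))
c=manip.capture("wrist"); g=cv2.cvtColor(c["color"],cv2.COLOR_BGR2GRAY); print(g[110:170:2,315].tolist()); print([ray(c,(315.5,v),.231)[0] for v in(138,141,144)],manip.read_state()["ee_pos"])
cv2.imwrite("pics/w9.png",c["color"])
E
```

```text
time_s: 21.5
ee_pos: [0.493, 0.1979, 0.0457]
eef_rot: [0.029, 1.0, -0.0, -0.001]
wrist_force: [0.3, -0.4, 0.0]
opening: 0.02
finger_force: 0.0
time_s: 22.0
ee_pos: [0.4942, 0.1997, 0.0477]
eef_rot: [0.028, 1.0, 0.0, 0.001]
wrist_force: [0.1, 0.3, 6.5]
opening: 0.0069
finger_force: 30.0
time_s: 22.5
ee_pos: [0.4925, 0.1989, 0.1374]
eef_rot: [0.028, 1.0, -0.0, -0.001]
wrist_force: [0.7, -0.7, -1.3]
opening: 0.0074
finger_force: 30.0
time_s: 22.9
ee_pos: [0.4944, 0.1997, 0.2042]
eef_rot: [0.028, 1.0, 0.001, 0.002]
wrist_force: [0.4, 0.2, -0.4]
opening: 0.0069
finger_force: 30.0
(array([-0.0084, -0.7184,  0.0073]), array([ 0.0004,  0.0012, -0.0456]))
[55, 49, 41, 43, 40, 44, 40, 41, 20, 40, 43, 141, 101, 218, 255, 84, 114, 124, 132, 139, 145, 149, 155, 160, 170, 183, 194, 206, 215, 218]
[np.float64(0.42133286462108466), np.float64(0.4224906062932033), np.float64(0.42365311682764073)] [0.49362591 0.19937656 0.20267325]
```

```bash
python3 -m pendant '[{"dr":[0,0,0],"travel":[-0.001,-0.08,0],"grip":0},{"dr":[0,0,0],"travel":[-0.002,-0.16,0],"grip":0},{"dr":[0,0,0],"travel":[-0.003,-0.24,0],"grip":0},{"dr":[0,0,0],"travel":[-0.004,-0.32,0],"grip":0},{"dr":[0,0,0],"travel":[-0.005,-0.4,0],"grip":0}]'
python3 -m pendant '[{"dr":[0,0,-0.02],"travel":[-0.001,-0.08,0],"grip":0},{"dr":[0,0,-0.045],"travel":[-0.002,-0.16,0],"grip":0},{"dr":[0,0,-0.045],"travel":[-0.003,-0.24,0],"grip":0},{"dr":[0,0,-0.045],"travel":[-0.003,-0.318,0],"grip":0},{"dr":[0,0,-0.045],"travel":[-0.003,-0.318,0],"grip":0}]'
python3 -m pendant '[{"dr":[0,0,0],"travel":[0,0,0],"grip":0},{"dr":[0,0,0],"travel":[0,0,0],"grip":0}]'
python3 - <<'E'
from h import *
print(manip.read_state()["ee_pos"],move([.478,-.1592,.09],np.radians(185)))
E
```

```text
time_s: 23.45
ee_pos: [0.4833, -0.002, 0.2004]
eef_rot: [0.028, 1.0, -0.0, -0.001]
wrist_force: [1.3, -0.3, -1.9]
opening: 0.0069
finger_force: 30.0
time_s: 23.95
ee_pos: [0.4761, -0.1629, 0.2004]
eef_rot: [-0.041, 0.999, -0.0, -0.001]
wrist_force: [-0.2, 0.5, -0.8]
opening: 0.0071
finger_force: 30.0
time_s: 24.15
ee_pos: [0.4766, -0.1585, 0.2008]
eef_rot: [-0.043, 0.999, 0.0, -0.001]
wrist_force: [0.6, -0.1, -1.2]
opening: 0.007
finger_force: 30.0
[ 0.47660261 -0.15854269  0.20080638] (array([-0.003 , -0.0018,  0.2216]), array([ 0.0003, -0.0005, -0.0006]))
```

```bash
python3 -m pendant '[{"dr":[0,0,0],"travel":[-0.002,-0.002,0.06],"grip":0},{"dr":[0,0,0],"travel":[-0.002,-0.002,0.12],"grip":0},{"dr":[0,0,0],"travel":[-0.002,-0.002,0.17],"grip":0},{"dr":[0,0,0],"travel":[-0.002,-0.002,0.2],"grip":0},{"dr":[0,0,0],"travel":[-0.002,-0.002,0.22],"grip":0}]'
python3 -m pendant '[{"dr":[0,0,0],"travel":[0,0,0.02],"grip":0},{"dr":[0,0,0],"travel":[0,0,0.04],"grip":0},{"dr":[0,0,0],"travel":[0,0,0.06],"grip":0},{"dr":[0,0,0],"travel":[0,0,0.07],"grip":0},{"dr":[0,0,0],"travel":[0,0,0.075],"grip":0}]'
```

```text
time_s: 24.65
ee_pos: [0.4776, -0.1588, 0.0902]
eef_rot: [-0.044, 0.999, 0.0, -0.001]
wrist_force: [-0.5, 0.1, -1.2]
opening: 0.007
finger_force: 30.0
time_s: 25.15
ee_pos: [0.4781, -0.1603, 0.0536]
eef_rot: [-0.043, 0.999, 0.0, -0.0]
wrist_force: [-0.4, 1.0, -2.1]
opening: 0.0068
finger_force: 30.0
```

```bash
python3 -m pendant '[{"dr":[0,0,0],"travel":[0,0,0.005],"grip":0},{"dr":[0,0,0],"travel":[0,0,0.01],"grip":0},{"dr":[0,0,0],"travel":[0,0,0.013],"grip":0},{"dr":[0,0,0],"travel":[0,0,0.013],"grip":0}]'
python3 -m pendant '[{"dr":[0,0,0],"travel":[0,0,0],"grip":0.2},{"dr":[0,0,0],"travel":[0,0,0],"grip":0.2},{"dr":[0,0,0],"travel":[0,0,0],"grip":0.2},{"dr":[0,0,0],"travel":[0,0,-0.01],"grip":0.2}]'
python3 -m pendant '[{"dr":[0,0,0],"travel":[0,0,-0.04],"grip":0.2},{"dr":[0,0,0],"travel":[0,0,-0.1],"grip":0.2},{"dr":[0,0,0],"travel":[0,0,-0.18],"grip":0.2},{"dr":[0,0,0],"travel":[0,0,-0.26],"grip":0},{"dr":[0,0,0],"travel":[0,0,-0.34],"grip":0}]'
python3 -m pendant '[{"dr":[0,0,0],"travel":[0,0,0],"grip":0},{"dr":[0,0,0],"travel":[0,0,0],"grip":0}]'
python3 - <<'E'
from h import *
s=manip.read_state(); print(s["ee_pos"],s["joints"])
a=manip.capture("wrist")["color"]; b=manip.capture("scene")["color"]
b=cv2.resize(b[140:335,235:475],(480,390),interpolation=cv2.INTER_CUBIC); t=cv2.resize(a[90:330,100:600],(800,384))
im=np.zeros((600,800,3),np.uint8); im[:300,:625]=cv2.resize(t,(625,300)); im[300:,:369]=cv2.resize(b,(369,300)); 
tp=manip.capture("top")["color"][180:330,330:520]; im[300:,400:780]=cv2.resize(tp,(380,300)); cv2.imwrite("pics/m10.png",im)
E
```

```text
time_s: 25.55
ee_pos: [0.4784, -0.1604, 0.0478]
eef_rot: [-0.043, 0.999, -0.0, 0.0]
wrist_force: [0.1, -0.2, -1.2]
opening: 0.007
finger_force: 30.0
time_s: 25.95
ee_pos: [0.4779, -0.1602, 0.0524]
eef_rot: [-0.043, 0.999, 0.0, -0.0]
wrist_force: [-0.0, 0.1, 0.5]
opening: 0.0185
finger_force: 0.0
time_s: 26.45
ee_pos: [0.4779, -0.1602, 0.2246]
eef_rot: [-0.043, 0.999, -0.0, 0.0]
wrist_force: [0.0, 0.0, -0.7]
opening: 0.0044
finger_force: 0.0
time_s: 26.65
ee_pos: [0.4787, -0.1605, 0.2236]
eef_rot: [-0.043, 0.999, -0.0, 0.001]
wrist_force: [-0.9, 0.7, -0.6]
opening: 0.0004
finger_force: 0.0
[ 0.47867781 -0.16047628  0.22359414] [-3.26435234e-01  1.54417499e-01  1.87754631e+00 -1.50715189e-05
  1.10725610e+00 -1.98260778e+00]
```

View pics/m10.png

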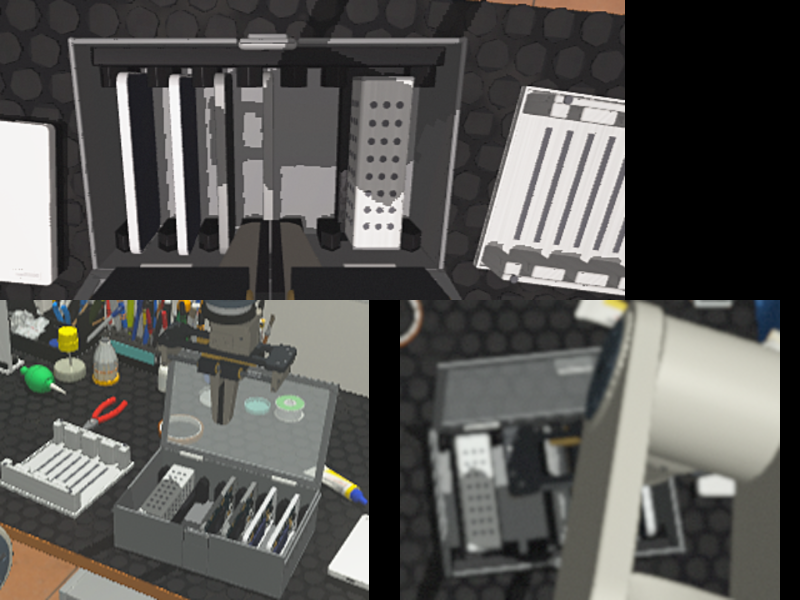

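The cartridge is flat in the bay and the phones stand upright in slots 1–4. The rack is empty and the lid is still open. Before closing it I'll check the overhead shelf's clearance and the lid's position.

```bash
python3 - <<'E'
from h import *
T=cv2.imread("pics/top0.png");
ct=manip.capture("top"); cs=manip.capture("scene")
def tri(a,b):
    from scipy.optimize import least_squares
    r=least_squares(lambda P:np.r_[proj(ct,P)-a,proj(cs,P)-b],[.6,-.1,.2]); return r.x.round(4),r.fun.round(1)
print("shelf R front",tri((570,122),(517,136)))
print("shelf L front",tri((97,131),(222,75)))
# lid corners free edge: top crop left (360,58), right (790,15); scene crop left (390,25) right (760,105)
f=lambda u,v:(240+u/3.3,195+v/3.3); g=lambda u,v:(235+u/3.47,165+v/3.47)
L=tri(f(361,57),g(388,25)); Rr=tri(f(790,14),g(760,108)); print("lid",L,Rr,(L[0]+Rr[0])/2)
E
```

```text
shelf R front (array([ 0.6975, -0.3931,  0.4021]), array([-4. ,  3. ,  5.9, -3.6]))
shelf L front (array([0.7123, 0.4494, 0.3699]), array([-2.1,  1.6,  4.2,  0.2]))
lid (array([ 0.5832, -0.0164,  0.2508]), array([-0.1,  0.1,  0.2, -0. ])) (array([ 0.6059, -0.2855,  0.2523]), array([ 0.4, -0.3, -0.5,  0.2])) [ 0.59455 -0.15095  0.25155]
```

The shelf front edge is at x≈.70, z≈.38. The lid edge is at about (.59,−.151,.26), which means an angle of about 1.75. I'll tilt the closed fingers 30° forward, hook over the lid's edge from above, and swing it shut, keeping clear of the shelf.

```bash
python3 -m pendant '[{"dr":[0,0,0],"travel":[0,0,-0.08],"grip":0},{"dr":[0,0,0],"travel":[0,0,-0.16],"grip":0},{"dr":[0,0,0],"travel":[0,0,-0.24],"grip":0},{"dr":[0,0,0],"travel":[0,0,-0.26],"grip":0}]'
python3 -m pendant '[{"dr":[0,-0.04,0],"travel":[0,0,0],"grip":0},{"dr":[0,-0.08,0],"travel":[0,0,0],"grip":0},{"dr":[0,-0.125,0],"travel":[0,0,0],"grip":0},{"dr":[0,-0.167,0],"travel":[0,0,0],"grip":0},{"dr":[0,-0.167,0],"travel":[0,0,0],"grip":0}]'
cat >> h.py <<'E'
O=np.array([.478,-.1622]); YAW=np.radians(5); U=np.array([np.cos(YAW),np.sin(YAW)])
H=np.array([*(O+.0795*U),.086])
def box(x,z): return np.array([*(O+x*U),z])       # point in the box's mid plane y=0
def lidpt(th,r,c): return box(.0795-r*np.cos(th)+c*np.sin(th), .086+r*np.sin(th)+c*np.cos(th))
def goto(P,tilt):
    """travel, dr to TCP P with the tool tilted forward by tilt degrees"""
    s=manip.read_state(); r=R.from_quat(s["eef_rot"])
    w=R.from_euler("z",YAW)*R.from_euler("y",-tilt,degrees=True)*R.from_matrix([[-1,0,0],[0,1,0],[0,0,-1]])
    return (r.inv().apply(P-s["ee_pos"])/.5).round(3),((r.inv()*w).as_rotvec()/np.pi).round(3)
E
python3 - <<'E'
from h import *
s=manip.read_state(); print(s["ee_pos"],s["joints"],R.from_quat(s["eef_rot"]).as_matrix()[:,2])
e=lidpt(1.75,.1765,.002); print("edge",e)
for P in ([.64,.345],[.64,.25]):
    q=box((P[0]-O[0])/U[0],P[1]); print(q,goto(q,30))
E
```

```text
time_s: 27.3
ee_pos: [0.4797, -0.1608, 0.3561]
eef_rot: [-0.043, 0.999, -0.001, 0.002]
wrist_force: [0.6, 0.3, -0.2]
opening: 0.0005
finger_force: 0.0
time_s: 27.8
ee_pos: [0.4747, -0.1596, 0.3491]
eef_rot: [-0.04, 0.965, 0.012, 0.258]
wrist_force: [-1.3, 0.7, -0.0]
opening: 0.0005
finger_force: 0.0
[ 0.47471564 -0.15959768  0.34914462] [-0.53916421 -0.20603823  2.04965783  0.38371391  0.89853189 -2.37189958] [ 0.49727433  0.04381536 -0.86648627]
edge [ 0.59049867 -0.15235764  0.25931703]
[ 0.64       -0.14802684  0.345     ] (array([-0.283, -0.004,  0.173]), array([ 0.   , -0.   , -0.002]))
[ 0.64       -0.14802684  0.25      ] (array([-0.188, -0.005,  0.337]), array([ 0.   , -0.   , -0.002]))
```

```bash
python3 -m pendant '[{"dr":[0,0,0],"travel":[-0.07,0,0.043],"grip":0},{"dr":[0,0,0],"travel":[-0.14,-0.002,0.087],"grip":0},{"dr":[0,0,0],"travel":[-0.21,-0.003,0.13],"grip":0},{"dr":[0,0,0],"travel":[-0.283,-0.004,0.173],"grip":0},{"dr":[0,0,0],"travel":[-0.283,-0.004,0.173],"grip":0}]'
python3 -m pendant '[{"dr":[0,0,0],"travel":[0.025,0,0.045],"grip":0},{"dr":[0,0,0],"travel":[0.05,0,0.09],"grip":0},{"dr":[0,0,0],"travel":[0.075,0,0.135],"grip":0},{"dr":[0,0,0],"travel":[0.095,0,0.164],"grip":0},{"dr":[0,0,0],"travel":[0.095,0,0.164],"grip":0}]'
python3 - <<'E'
from h import *
s=manip.read_state(); print(s["ee_pos"],s["joints"])
for th in (1.6,1.45,1.3,1.15,1.0): print(th,lidpt(th,.145,.012),goto(lidpt(th,.145,.012),30))
E
```

```text
time_s: 28.3
ee_pos: [0.6482, -0.1474, 0.3469]
eef_rot: [-0.042, 0.965, 0.011, 0.257]
wrist_force: [-0.1, -0.3, 0.1]
opening: 0.0003
finger_force: 0.0
time_s: 28.8
ee_pos: [0.6419, -0.1472, 0.2499]
eef_rot: [-0.041, 0.966, 0.012, 0.255]
wrist_force: [0.1, -0.1, -0.4]
opening: 0.0002
finger_force: 0.0
[ 0.64194298 -0.14723809  0.24988206] [-0.34083834  0.15938591  1.92207781  0.36647262  0.61516579 -2.2498723 ]
1.6 [ 0.57336454 -0.15385668  0.23058778] (array([ 0.139, -0.002, -0.035]), array([ 0.001, -0.002, -0.001]))
1.45 [ 0.55165829 -0.15575573  0.23138942] (array([ 0.176, -0.002, -0.058]), array([ 0.001, -0.002, -0.001]))
1.3 [ 0.53007644 -0.1576439   0.22892592] (array([ 0.216, -0.002, -0.075]), array([ 0.001, -0.002, -0.001]))
1.15 [ 0.50910368 -0.15947878  0.22325262] (array([ 0.258, -0.002, -0.086]), array([ 0.001, -0.002, -0.001]))
1.0 [ 0.48921099 -0.16121917  0.21449692] (array([ 0.302, -0.002, -0.09 ]), array([ 0.001, -0.002, -0.001]))
```

```bash
python3 -m pendant '[{"dr":[0,0,0],"travel":[0.06,0,-0.01],"grip":0},{"dr":[0,0,0],"travel":[0.1,-0.001,-0.02],"grip":0},{"dr":[0,0,0],"travel":[0.139,-0.002,-0.035],"grip":0},{"dr":[0,0,0],"travel":[0.176,-0.002,-0.058],"grip":0},{"dr":[0,0,0],"travel":[0.216,-0.002,-0.075],"grip":0}]'
python3 - <<'E'
from h import *
a=manip.capture("scene")["color"]; cv2.imwrite("pics/s11.png",cv2.resize(a[120:340,230:490],(709,600),interpolation=cv2.INTER_CUBIC))
for th,t in ((1.15,27),(1.0,24),(.85,20),(.7,16),(.55,12)): print(th,lidpt(th,.15,.012),goto(lidpt(th,.15,.012),t))
E
```

```text
time_s: 29.3
ee_pos: [0.532, -0.1589, 0.2335]
eef_rot: [-0.042, 0.965, 0.011, 0.259]
wrist_force: [0.1, -0.4, 0.7]
opening: 0.0004
finger_force: 0.1
1.15 [ 0.50706901 -0.15965679  0.22781644] (array([ 0.042,  0.001, -0.014]), array([ 0.   ,  0.016, -0.   ]))
1.0 [ 0.48651976 -0.16145462  0.21870428] (array([ 0.087,  0.001, -0.019]), array([ 0.   ,  0.033, -0.   ]))
0.85 [ 0.46755778 -0.16311358  0.20661186] (array([ 0.132,  0.001, -0.017]), array([ 0.   ,  0.055, -0.   ]))
0.7 [ 0.45060891 -0.16459641  0.19181076] (array([ 0.176,  0.001, -0.008]), array([ 0.   ,  0.077, -0.   ]))
0.55 [ 0.4360538  -0.16586982  0.17463338] (array([0.219, 0.001, 0.007]), array([ 0. ,  0.1, -0. ]))
```

View pics/s11.png

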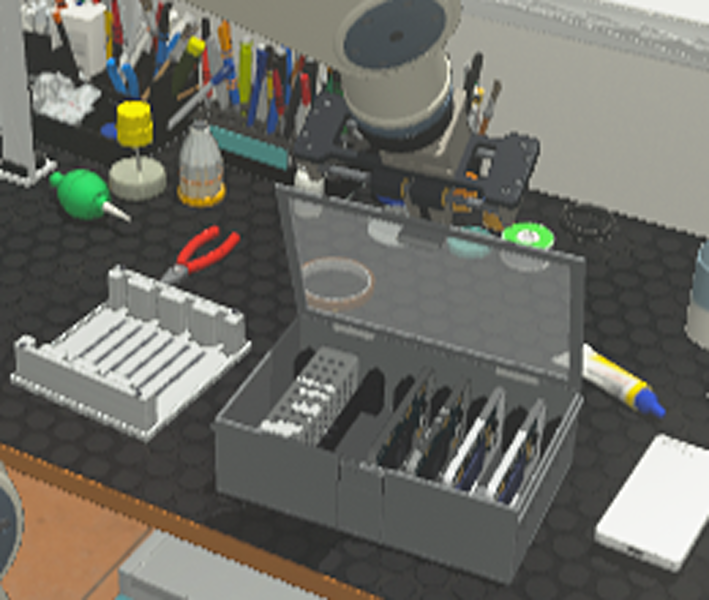

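The lid is coming forward with the fingers behind its edge, the phones undisturbed. Continuing along the arc.

```bash
python3 -m pendant '[{"dr":[0,0.016,0],"travel":[0.042,0.001,-0.014],"grip":0},{"dr":[0,0.033,0],"travel":[0.087,0.001,-0.019],"grip":0},{"dr":[0,0.055,0],"travel":[0.132,0.001,-0.017],"grip":0},{"dr":[0,0.077,0],"travel":[0.176,0.001,-0.008],"grip":0},{"dr":[0,0.1,0],"travel":[0.219,0.001,0.007],"grip":0}]'
python3 - <<'E'
from h import *
s=manip.read_state(); print(s["ee_pos"],s["joints"],s["wrist_force"])
for th,t in ((.45,9),(.35,6),(.26,3),(.18,0),(.1,0)): print(th,lidpt(th,.162,.006),goto(lidpt(th,.162,.006),t))
E
```

```text
time_s: 29.85
ee_pos: [0.4398, -0.1673, 0.1756]
eef_rot: [-0.042, 0.994, 0.003, 0.104]
wrist_force: [0.7, -0.6, 0.1]
opening: 0.0006
finger_force: 0.3
[ 0.43978165 -0.16729454  0.17559232] [-0.44526894  0.06163078  2.12654627  0.14714509  0.77663789 -2.19656298] [ 0.66077593 -0.60855664  0.07440822]
0.45 [ 0.41448    -0.16775728  0.1618671 ] (array([0.055, 0.003, 0.016]), array([-0.001,  0.017, -0.001]))
0.35 [ 0.40764774 -0.16835503  0.14718568] (array([0.075, 0.003, 0.042]), array([-0.001,  0.033, -0.001]))
0.26 [ 0.40277466 -0.16878136  0.13344539] (array([0.09 , 0.003, 0.067]), array([-0.001,  0.05 , -0.001]))
0.18 [ 0.39949139 -0.16906861  0.12090585] (array([0.102, 0.004, 0.09 ]), array([-0.001,  0.067, -0.001]))
0.1 [ 0.3972169  -0.16926761  0.10814304] (array([0.111, 0.004, 0.114]), array([-0.001,  0.067, -0.001]))
```

```bash
python3 -m pendant '[{"dr":[0,0.017,0],"travel":[0.055,0.003,0.016],"grip":0},{"dr":[0,0.033,0],"travel":[0.075,0.003,0.042],"grip":0},{"dr":[0,0.05,0],"travel":[0.09,0.003,0.067],"grip":0},{"dr":[0,0.067,0],"travel":[0.102,0.004,0.09],"grip":0},{"dr":[0,0.067,0],"travel":[0.111,0.004,0.114],"grip":0}]'
python3 - <<'E'
from h import *
s=manip.read_state(); print(s["ee_pos"],s["wrist_force"],s["finger_force"])
a=manip.capture("scene")["color"]; cv2.imwrite("pics/s12.png",cv2.resize(a[120:340,230:490],(709,600),interpolation=cv2.INTER_CUBIC))
for th in (.05,0,-.03): print(th,lidpt(th,.166,.002),goto(lidpt(th,.166,.002),0))
E
```

```text
time_s: 30.35
ee_pos: [0.399, -0.1689, 0.1076]
eef_rot: [-0.043, 0.999, -0.001, -0.0]
wrist_force: [-0.8, 0.0, -0.3]
opening: 0.0005
finger_force: 0.3
[ 0.39904538 -0.16885268  0.10755556] [-0.81651012  0.0476002  -0.34835515] 0.34006794175567734
0.05 [ 0.3921354  -0.16971218  0.09629404] (array([ 0.011, -0.002,  0.019]), array([-0.   , -0.001, -0.001]))
0 [ 0.39182916 -0.16973897  0.088     ] (array([ 0.011, -0.002,  0.036]), array([-0.   , -0.001, -0.001]))
-0.03 [ 0.39184381 -0.16973769  0.08301985] (array([ 0.011, -0.002,  0.046]), array([-0.   , -0.001, -0.001]))
```

View pics/s12.png

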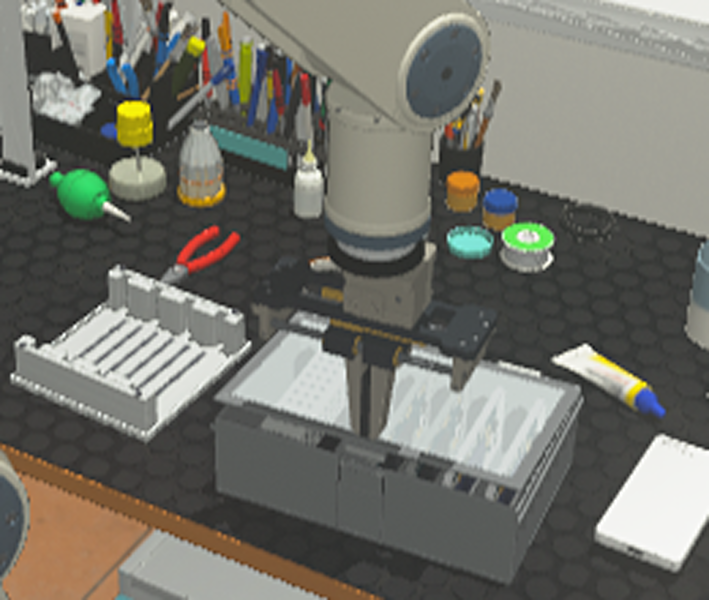

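The lid is nearly shut, with the fingertips at the middle of its front edge. Pressing down in small, monitored steps.

```bash
python3 -m pendant '[{"dr":[0,0,0],"travel":[0.005,0,0.01],"grip":0},{"dr":[0,0,0],"travel":[0.01,-0.002,0.019],"grip":0},{"dr":[0,0,0],"travel":[0.01,-0.002,0.026],"grip":0},{"dr":[0,0,0],"travel":[0.01,-0.002,0.03],"grip":0}]'
python3 -m pendant '[{"dr":[0,0,0],"travel":[0,0,0.003],"grip":0},{"dr":[0,0,0],"travel":[0,0,0.004],"grip":0},{"dr":[0,0,0],"travel":[0,0,0.004],"grip":0}]'
```

```text
time_s: 30.8
ee_pos: [0.3924, -0.1697, 0.0925]
eef_rot: [-0.042, 0.999, -0.0, 0.001]
wrist_force: [1.7, 0.0, 0.3]
opening: 0.0007
finger_force: 0.6
time_s: 31.1
ee_pos: [0.3914, -0.1691, 0.0898]
eef_rot: [-0.043, 0.999, 0.0, -0.0]
wrist_force: [0.3, -0.5, -1.0]
opening: 0.0002
finger_force: 0.0
```

```bash
python3 -m pendant '[{"dr":[0,0,0],"travel":[0,0,0.002],"grip":0},{"dr":[0,0,0],"travel":[0,0,0.004],"grip":0},{"dr":[0,0,0],"travel":[0,0,0.004],"grip":0}]'
python3 -m pendant '[{"dr":[0,0,0],"travel":[0,0,0.002],"grip":0},{"dr":[0,0,0],"travel":[0,0,0.004],"grip":0},{"dr":[0,0,0],"travel":[0,0,0.004],"grip":0}]'
```

```text
time_s: 31.4
ee_pos: [0.3916, -0.1692, 0.0882]
eef_rot: [-0.043, 0.999, 0.0, -0.0]
wrist_force: [-2.4, -0.4, 7.3]
opening: 0.0005
finger_force: 3.6
time_s: 31.7
ee_pos: [0.3918, -0.1693, 0.0876]
eef_rot: [-0.043, 0.999, 0.0, -0.0]
wrist_force: [-8.7, 3.4, 32.5]
opening: 0.0008
finger_force: 16.3
```

32 N with the tip at 88 mm, the shut-lid height, so the lid is bottomed out. Backing off and checking.

```bash
python3 -m pendant '[{"dr":[0,0,0],"travel":[0,0,-0.01],"grip":0},{"dr":[0,0,0],"travel":[0,0,-0.03],"grip":0},{"dr":[0,0,0],"travel":[0,0,-0.1],"grip":0},{"dr":[0,0,0],"travel":[0,0,-0.18],"grip":0},{"dr":[0,0,0],"travel":[0,0,-0.2],"grip":0}]'
python3 -m pendant '[{"dr":[0,0,0],"travel":[0,0,0],"grip":0},{"dr":[0,0,0],"travel":[0,0,0],"grip":0},{"dr":[0,0,0],"travel":[0,0,0],"grip":0},{"dr":[0,0,0],"travel":[0,0,0],"grip":0},{"dr":[0,0,0],"travel":[0,0,0],"grip":0}]'
python3 - <<'E'
from h import *
a=manip.capture("scene")["color"][150:340,270:470]; b=manip.capture("wrist")["color"]
im=np.zeros((560,800,3),np.uint8); im[:380,:400]=cv2.resize(a,(400,380),interpolation=cv2.INTER_CUBIC); im[:300,400:]=cv2.resize(b,(400,300)); cv2.imwrite("pics/m13.png",im[:380])
E
```

```text
time_s: 32.2
ee_pos: [0.3937, -0.1701, 0.1898]
eef_rot: [-0.043, 0.999, -0.001, 0.002]
wrist_force: [0.5, -0.2, -0.3]
opening: 0.0003
finger_force: 0.0
time_s: 32.7
ee_pos: [0.3913, -0.169, 0.1851]
eef_rot: [-0.043, 0.999, 0.0, -0.001]
wrist_force: [0.6, -0.8, -0.3]
opening: 0.0003
finger_force: 0.0
```

View pics/m13.png

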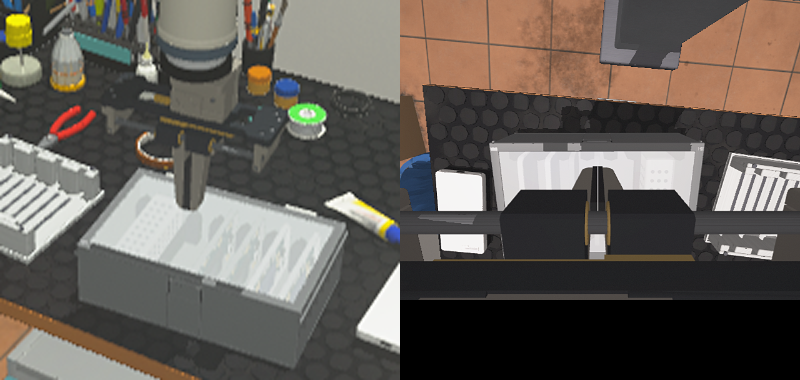

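The lid has stayed flush on the rim with the tool 10 cm above it for over half a second. The phones and cartridge show through the clear top. Handing in.

```bash
python3 -c "
from rig import manip
print(manip.job_done())"
```

```text
the job is handed in; nothing more can be done
None
```

Job handed in at about 33 s: the three rack phones stand in slots 1, 3 and 4 beside the one already in slot 2, the cartridge lies flat in its bay, and the lid stayed down after I let go; the judge returned no verdict.

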